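# Load a label roll and set the roll guides by thumbwheel

### The job

Load the label printer: take the white label roll off its rod rest and set it down gently, square, on the two support rollers in the printer's bay, between the blue roll guides. Then, with a fingertip on the exposed rim of the blue thumbwheel in the rear deck, roll the wheel towards the printer's left until both guides just bear on the roll and it has no side play, without squeezing the roll hard or knocking or pressing hard on the wheel. Close the guides by the wheel only, never by pushing them, do not knock the other things about, and take your hand away at the end.

Things in the scene. Friction and masses are not known exactly. Their poses are not given: they have to be found in the camera images.
- roll_center (a point): The white label roll to load: a cylinder 56 mm in diameter and 50 mm wide, about 0.12 kg (varies), lying with its axis level on the rod rest. Its cardboard core (29 mm diameter) stands out of one end by 1 to 8 mm, not known beforehand, so it is 51 to 58 mm over all. The point is the centre of the 50 mm winding; y is the roll's axis. It may be turned about its own axis. Grip it across its diameter.
- roll_rest: Fixed grey rest, 84 mm (x) by 74 mm (y) plate 6 mm high, with two steel rods along its y, tops at 12 mm, that carry the roll. Origin at the centre of its underside. The roll's centre is 37 mm above the bench there.
- printer: Desktop label printer with its cover off, fixed to the bench: 250 mm deep (x), 190 mm wide (y), 75 mm high. Origin at the centre of its underside; its front (label exit) faces its own -x, its left side is its own +y, z up. The roll bay is an open well 140 mm long (x) and 156 mm wide (y), floor at height 30 mm, walls up to 75 mm (front deck 71 mm).
- roll_bay (a point): Where the roll's centre lies when it rests on both support rollers, midway between the guides: 10 mm behind the printer's origin (along its +x), 69 mm above the bench; axes as the printer's. The roll's axis must lie along y. The support rollers run along y, 12 mm in diameter, 18 mm in front of and behind this point, their tops 46 mm above the bench.
- guide_left: Blue roll guide on the +y side of the bay, a round-topped plate 5 mm thick, 46 mm long (x), reaching from the bay floor to 87 mm above the bench. The origin lies in the plane of the face that looks to the roll, at bench height. Slides along the printer's y only; driven by the thumbwheel.
- guide_right: The same on the -y side, facing +y. Both move together, symmetric about the bay's middle: 76 to 84 mm between faces at the start. They push the roll along its rollers until both bear on it; from then each further 1 N along the rim adds about 1.7 N at each guide. Stop at 5 to 6 N: 1 to 4 N stay on the guides when let go; over 7.5 N crushes the roll. Little travel lies between touch and crush.
- wheel_crest (a point): Highest point of the thumbwheel's exposed rim, 102 mm behind the printer's origin (its +x), 81 mm above the bench; axes as the printer's. Only the top 6 mm of the rim stands out of a 16 mm (x) by 36 mm (y) slot in the rear deck (deck at 75 mm). The crest is hard: find its height by touch. White arrow on the deck: moving the rim's top to the printer's +y closes the guides.
- wheel: The blue rubber-tyred thumbwheel, 40 mm diameter, 12 mm wide, axle along x; origin on the axle. 1 mm of rim travel closes each guide 0.3 mm; both meet the roll after some 30 to 55 mm: several strokes of shut fingertips. It turns against 2 to 3 N at the rim, up to 4 N while one guide pushes the roll, and stays where left. A 9 N press grips it; over 25 N, a knock too, harms it.
- gear: Bystander: loose white plastic gear, 33 mm across, 13 mm high, lying on the printer's front deck near its right (-y) side; origin at its underside.
- spare_roll: Bystander: tan roll standing on end, 68 mm diameter, 50 mm high; origin at its underside.
- cleaner: Bystander: white bottle with a red cap, 48 mm diameter, 130 mm high; origin at its underside.
- air_can: Bystander: blue can, 58 mm diameter, 170 mm high; origin at its underside.
- mug: Bystander: white mug, 80 mm diameter, 92 mm high; origin at its underside.
- driver: Bystander: screwdriver with orange handle lying on the bench; origin at its underside.
- dish: Fixed black parts dish, 160 by 70 mm, 22 mm high; origin at the centre of its underside.
- platen: Bystander: black rubber platen roller, 130 mm long, lying in the dish; origin under its middle.
There are look-alikes about, which are no part of the job. Leave any red look-alike of the part that bears roll_center alone.

How it is judged:
On the way, in this order (a step that is already met when the one before it is completed fails the run):
1. The roll rests on both support rollers in the bay, square, let go (x of roll_center in the frame of roll_bay between -0.004 and 0.004 m and z of roll_center in the frame of roll_bay between -0.003 and 0.003 m and angle between the y axis of roll_center and the y axis of roll_bay, either way round below 0.1 rad and contact force between the fingers and roll below 0.1 N), for 0.2 s.
2. Both guides bear on the roll (contact force between each of guide_left, guide_right and roll above 0.4 N), for 0.2 s.
At the end, for the whole second after the job is handed in: The roll lies at rest on both support rollers (within 4 mm fore and aft, 3 mm in height, square within 0.06 rad) and both guides bear on it with more than 0.4 N each, held there by the wheel's friction with the robot clear (all of step 2 and x of roll_center in the frame of roll_bay between -0.004 and 0.004 m and z of roll_center in the frame of roll_bay between -0.003 and 0.003 m and angle between the y axis of roll_center and the y axis of roll_bay, either way round below 0.06 rad and linear speed of roll below 0.01 m/s); the robot touches nothing.
It fails at once if A guide squeezes the roll with more than 9 N (contact force between any of guide_left, guide_right and roll above 9 N).
It fails at once if The thumbwheel is loaded with more than 25 N (contact force between anything else and wheel above 25 N).
It fails at once if The robot pushes a guide directly (over 2 N) (contact force between any of the fingers, the arm and guide_left above 2 N or contact force between any of the fingers, the arm and guide_right above 2 N).
It fails at once if The roll is dropped into the printer (let go more than about 10 mm up) (horizontal distance between roll_center and roll_bay below 0.08 m and contact force between the fingers and roll below 0.1 N and linear speed of roll above 0.45 m/s).
It fails at once if A bystander is moved by more than 20 mm (distance of any of gear, spare_roll, cleaner, air_can, mug, driver, platen from where it was at the start of the episode above 0.02 m).
It also fails if it takes over 72 s, if anything falls off the work surface, if the arm or the gripper's body presses on something with over 40 N, if the wrist force passes 120 N, or if a joint passes its speed limit or range.

### The arm

A 6-joint arm with a two-finger parallel gripper is mounted at the origin on the work surface. World frame = base frame: x ahead of the robot, y to its left, z up, the work surface at z = 0. Lengths are in m, angles in rad, forces in N, time in s.
With the tool pointing down it reaches from about 0.375 to 0.9 m from the base axis. Payload 3.1 kg.
Tool frame: the origin (TCP) lies midway between the tips of the shut fingers; the grasp point (between the pads) lies 19 mm behind it (manip.hold_point_z is the distance from the TCP to the grasp point, in m); x points along the fingers, y is the direction in which the jaws open and shut, and the axes are right-handed (so a half turn about x gives the same grasp; the last joint's range is limited). The gripper opens to 85 mm and grips with 20 to 120 N. Pads are 22 mm wide; open, the fingers measure 114 mm over their backs; the gripper's body (76 mm by 85 mm) begins 54 mm behind the grasp point. The pads swing forward as they close: fully open they stand 13 mm farther back than shut.
Start: joints at [-1.472, 0.527, 1.433, -0, 1.181, -0.178], TCP at [0.171, -0.601, 0.21] pointing down, gripper open.
Joint ranges: [-3.08, 3.08], [-0.75, 2.2], [0.22, 2.44], [-1.43, 4.57], [0, 2.65], [-2.85, 2.85]. Speed limits (rad/s): [2.79, 2.79, 3.14, 3.14, 3.14, 3.14].

### API

Orientations are given as a unit quaternion [x, y, z, w].
In Python, from station import manip, snapshot gives the robot as it stands.
- The arm moves only by the tool play_rows, never from a script. Its argument "series" is a list of rows, each a list of 4 numbers: the shift along the tool's x, y, z in m, then the turn about the tool's x in degrees. In form: [[tx, ty, tz, spin], ...]. A call has 1 to 20 rows; each row is the pose to reach, as a shift and turn from the pose measured when the call began, along the tool's axes at that moment; what a row does not reach only later rows make up. A row lasts 1/10 s, in which the tool goes at most 50 mm and 8.59 degrees, less where a joint would pass 70% of its speed; a pose out of reach is approached as far as the arm can. A call with a gripper value outside its range is refused whole. "claw" is the opening in per cent of the stroke, from 0 (shut) to 100 (fully open), set as the call begins (left out, the last holds). The fingers move at their own pace and stop on an object; "force" is the grip in N (left out, the last holds). Time passes only in rows, so rows that repeat a pose let the fingers close. It gives the time, the measured TCP pose, the force and the opening at its end, in the units of the state.
- manip.sense(): the state, without advancing time (a new reading comes with each control period).
- snapshot(name): name is "scene" or "top" or "wrist"; returns a dict with "image" (480x640x3 uint8, blue, green, red), "depth" (480x640 float32, m along the optical axis (not along the pixel's ray), 0 where there is no reading), "fov_y" (degrees; the focal length in pixels is half the picture's height over the tangent of half this angle, whatever the lens; pixels are square), "cx", "cy" (the principal point, pixels), "R" (3x3) and "t" (3): a world point X has camera coordinates R X + t. Camera axes: x right, y down, z forward; pixel columns grow to the right and rows downward; lengths in m; the calibration is good to about 2 mm. A picture is of the moment at which its call begins.
- manip.sign_off(): hands the job in, once; it reports no verdict.
The state is a dict: "t": time; "q": joint angles; "qd": joint speeds; "tau": joint torques, N m; "tcp_pos": TCP position; "tool_rot": TCP orientation; "force": force on the tool from outside, world axes, zero at the start; "ft_torque": the same for the moment, N m; "finger_gap": opening from 0.0 (shut) to 1.0 (fully open).
Only numpy, scipy, OpenCV 4.12 (cv2) and the standard library are available. Lean on these libraries where they do the work, as an engineer would, in place of code of your own. Each camera call takes 0.05 s, during which the arm holds its last target.

## Working session

There is one attempt and no reset: what is moved stays moved. The work goes in short steps, Python scripts to look and compute and a tool call to move; the robot and the scene stay as the last step left them, time stands still between calls to the robot, and variables do not carry over. Pictures are saved under pics/ and viewed, and the job is handed in when it is done.

Besides the shell and the picture viewer there is one more tool, called after "Request:" as name(argument=value, ...), one argument or row to a line, values as JSON. play_rows: Moves the arm, as the interface text tells. Its arguments: {"type":"object","properties":{"series":{"type":"array","items":{"type":"array","items":{"type":"number"}}},"claw":{"type":"number"},"force":{"type":"number"}},"required":["series"]}

```bash
ls; mkdir -p pics; cat > h.py <<'E'
import numpy as np, cv2, json
from station import manip, snapshot
def snap(n,f):
    s=snapshot(n); cv2.imwrite('pics/%s.png'%f,s['image']); np.savez('pics/%s.npz'%f,**{k:np.array(v) for k,v in s.items()}); return s
def load(f): return dict(np.load('pics/%s.npz'%f))
def foc(s): return 240/np.tan(np.radians(float(s['fov_y']))/2)
def pt(s,u,v,z=None):
    f=foc(s); d=np.array([(u-s['cx'])/f,(v-s['cy'])/f,1.])
    R=np.array(s['R']);t=np.array(s['t']); o=-R.T@t; r=R.T@d
    if z is None:
        return o+r*float(s['depth'][int(round(v)),int(round(u))])
    return o+r*(z-o[2])/r[2]
def proj(s,X):
    c=np.array(s['R'])@np.array(X)+s['t']; f=foc(s); return c[0]/c[2]*f+s['cx'],c[1]/c[2]*f+s['cy']
def cloud(s):
    f=foc(s); v,u=np.mgrid[0:480,0:640]; D=s['depth']
    P=np.stack([(u-s['cx'])/f*D,(v-s['cy'])/f*D,D],-1)
    return (P-np.array(s['t']))@np.array(s['R'])
E
python3 - <<'E'
from h import *
for n in ['top','scene','wrist']:
    s=snap(n,n+'0'); print(n,s['fov_y'],-np.array(s['R']).T@s['t'])
print(manip.sense(), manip.hold_point_z)
E
```

```text
pics
top 56.25521180132846 [ 0.46731736 -0.01442945  0.95933587]
scene 48.54819006884438 [1.11754541 0.44469305 1.17115622]
wrist 64.07933182672349 [ 0.2425343  -0.57887545  0.3725952 ]
{'t': 0.15, 'q': array([-1.47149189e+00,  5.28239705e-01,  1.43358278e+00, -8.47209356e-06,
        1.18138618e+00, -1.78515594e-01]), 'qd': array([-0.0002149 , -0.00394372, -0.00425615,  0.00015194, -0.00203147,
       -0.0010051 ]), 'tau': array([ 2.75531329e-04, -4.42745054e+01, -1.78275669e+01, -2.40675927e-04,
        5.58941232e-03, -2.50692757e-06]), 'tcp_pos': array([ 0.17137223, -0.60046049,  0.2092744 ]), 'tool_rot': array([ 0.70031505,  0.09848074, -0.70027534,  0.09733871]), 'force': array([ 0.04734636,  0.31837305, -0.28701231]), 'ft_torque': array([-0.00809496, -0.04644055,  0.02357007]), 'finger_gap': 0.9982122862199945} 0.0187
```

View pics/top0.png

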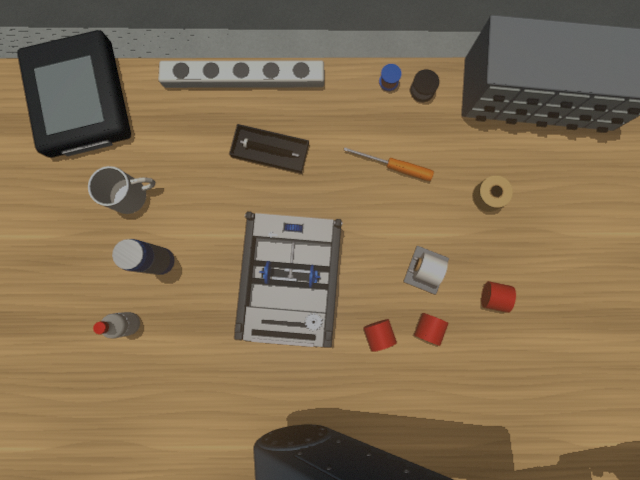

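View pics/scene0.png

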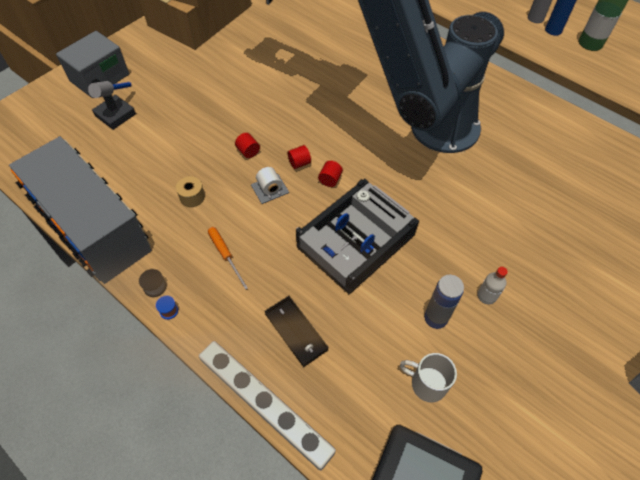

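View pics/wrist0.png

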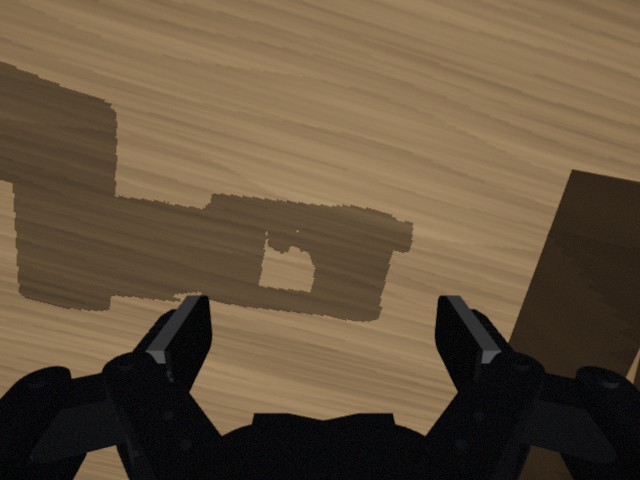

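The top view shows the printer at about (290,280), with the wheel near (293,228). The white roll is on its rest at (428,268), with red look-alikes around it. I'll enlarge both areas.

```bash
python3 - <<'E'
from h import *
s=load('top0'); im=s['image']
a=cv2.resize(im[205:355,225:350],None,fx=4.8,fy=4,interpolation=cv2.INTER_CUBIC) if 0 else cv2.resize(im[205:355,225:350],None,fx=4,fy=4,interpolation=cv2.INTER_CUBIC)
cv2.imwrite('pics/cA.png',a)
b=cv2.resize(im[235:305,395:465],None,fx=8,fy=8,interpolation=cv2.INTER_CUBIC); cv2.imwrite('pics/cB.png',b)
C=cloud(s)
print('f',foc(s))
for n,(u,v) in dict(roll=(432,268),gear=(314,322),deckF=(270,330),deckR=(265,228),wheel=(293,228),walll=(245,285),bench=(200,400)).items(): print(n,C[v,u].round(4))
E
```

```text
f 448.9593013163227
roll [ 0.5175 -0.2335  0.0634]
gear [0.4138 0.002  0.0853]
deckF [0.398  0.0878 0.0711]
deckR [0.5977 0.0991 0.0764]
wheel [0.5967 0.0432 0.0814]
walll [0.4852 0.1368 0.077 ]
bench [0.2523 0.2378 0.0034]
```

View pics/cA.png

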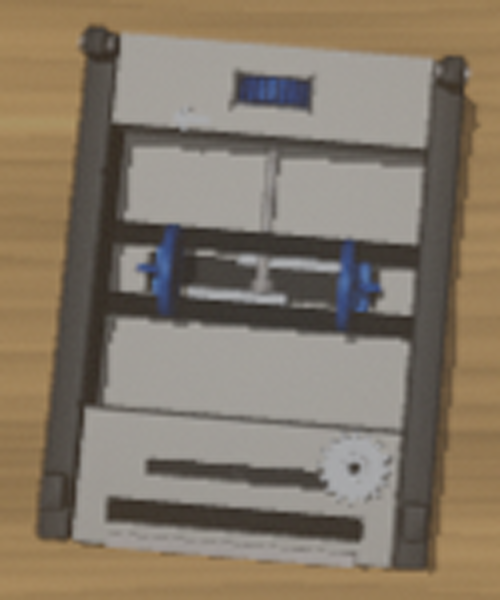

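View pics/cB.png

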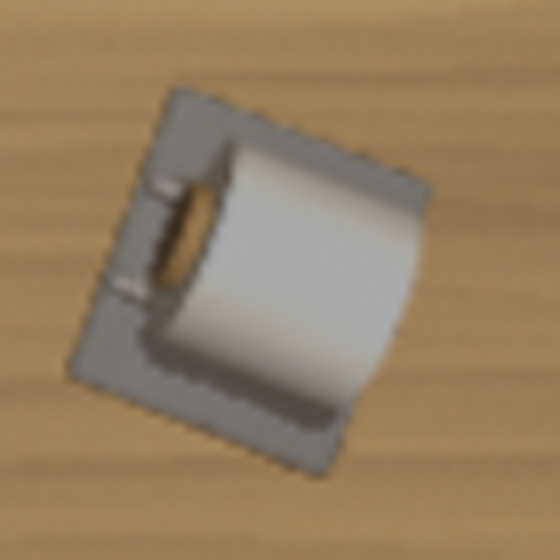

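```bash
python3 - <<'E'
from h import *
s=load('top0'); C=cloud(s); print('bench z',[C[v,u,2].round(4) for u,v in ((200,400),(390,200),(380,280),(470,330))])
def A(x,y,z): return pt(s,225+(x-1.5)/4,205+(y-1.5)/4,z)
P=dict(rdl=A(118,128,.075),rdr=A(428,150,.075),fdl=A(85,407,.071),fdr=A(403,432,.071),slotc=A(272,90,.075),ll=A(173,226,.087),lr=A(165,312,.087),rl=A(349,240,.087),rr=A(343,327,.087),oFL=A(38,540,.075),oFR=A(432,568,.075),oRL=A(84,30,.075),oRR=A(470,58,.075))
for k,v in P.items(): print(k,v.round(4))
ang=lambda a,b:np.degrees(np.arctan2(*(b-a)[[1,0]]))
print(ang(P['rdr'],P['rdl'])-90,ang(P['fdr'],P['fdl'])-90,ang(P['oFL'],P['oRL']),ang(P['oFR'],P['oRR']))
m=(C[...,2]>.07)&(C[...,2]<.095); u,v=np.meshgrid(range(640),range(480)); m&=(u>230)&(u<350)&(v>200)&(v<355)
r=cv2.minAreaRect(C[m][:,:2].astype(np.float32)); print(r, C[m].mean(0))
def B(x,y,z): return pt(s,395+(x-3.5)/8,235+(y-3.5)/8,z)
Q=[B(*p,.006) for p in ((177,88),(432,188),(326,477),(68,377))]
for q in Q: print(q.round(4))
print('rest c',np.mean(Q,0), ang(Q[1],Q[0]),ang(Q[2],Q[3]),ang(Q[3],Q[0]),ang(Q[2],Q[1]))
# roll points
m=(C[...,2]>.045)&(C[...,2]<.08)&(u>410)&(u<450)&(v>245)&(v<292)
p=C[m]; print(len(p), p.mean(0), p[:,2].max())
k=p[:,2]>.060; r=cv2.minAreaRect(p[k][:,:2].astype(np.float32)); print(r)
r=cv2.minAreaRect(p[:,:2].astype(np.float32)); print(r)
E
```

```text
bench z [np.float64(0.0034), np.float64(0.003), np.float64(0.0036), np.float64(0.0009)]
rdl [0.5807 0.1206 0.075 ]
rdr [ 0.569  -0.0331  0.075 ]
fdl [0.4437 0.1354 0.071 ]
fdr [ 0.4308 -0.02    0.071 ]
slotc [0.5994 0.0443 0.075 ]
ll [0.531  0.0914 0.087 ]
lr [0.4894 0.0948 0.087 ]
rl [0.5238 0.0059 0.087 ]
rr [0.4817 0.0088 0.087 ]
oFL [0.3804 0.1564 0.075 ]
oFR [ 0.3662 -0.0336  0.075 ]
oRL [0.6301 0.1383 0.075 ]
oRR [ 0.6151 -0.0544  0.075 ]
-4.3351630185876076 -4.736114841822541 -4.146361846176767 -4.756529238008013
((0.4966830611228943, 0.05356547236442566), (0.1909627765417099, 0.250553160905838), 84.98897552490234) [0.48657369 0.0540578  0.07605823]
[ 0.5688 -0.2164  0.006 ]
[ 0.5417 -0.2836  0.006 ]
[ 0.4654 -0.2526  0.006 ]
[ 0.492  -0.1852  0.006 ]
rest c [ 0.51696036 -0.23443751  0.006     ] 68.05109034548079 68.47665138849005 -22.08961155098346 -22.072407005565257
724 [ 0.5155984  -0.23181452  0.05984806] 0.06886979562541974
((0.51642245054245, -0.2344525158405304), (0.05041942372918129, 0.039121195673942566), 70.1004409790039)
((0.5174270868301392, -0.23216591775417328), (0.05570323020219803, 0.0538286529481411), 68.27725982666016)
```

```bash
cat >> h.py <<'E'
from scipy.spatial.transform import Rotation as Ro
def plan(pos,yaw):
    st=manip.sense(); R=Ro.from_quat(st['tool_rot']).as_matrix()
    d=R.T@(np.array(pos)-st['tcp_pos'])
    y0=np.degrees(np.arctan2(R[1,1],R[0,1])); dy=(yaw-y0+90)%180-90
    # tool x is down: spin about tool x = -yaw change
    print('t',st['t'],'tcp',st['tcp_pos'].round(4),'jaw yaw',y0.round(2),'q',st['q'].round(2),'toolx',R[:,0].round(3))
    print('shift',d.round(4),'spin',round(-dy,2),'gap',round(st['finger_gap'],3),'F',st['force'].round(2))
E
python3 -c "
from h import *
plan([.5165,-.2345,.16],-22)"
```

```text
t 0.15 tcp [ 0.1714 -0.6005  0.2093] jaw yaw -74.08 q [-1.47  0.53  1.43 -0.    1.18 -0.18] toolx [-0.     0.002 -1.   ]
shift [ 0.0498 -0.2572 -0.4322] spin -52.08 gap 0.998 F [ 0.05  0.32 -0.29]
```

Request:
play_rows(
  series=[
    [0,-0.018,-0.03,-3.7],
    [0,-0.037,-0.062,-7.4],
    [0,-0.055,-0.093,-11.2],
    [0,-0.073,-0.123,-14.9],
    [0.01,-0.092,-0.154,-18.6],
    [0.015,-0.11,-0.185,-22.3],
    [0.02,-0.129,-0.216,-26],
    [0.025,-0.147,-0.247,-29.8],
    [0.03,-0.165,-0.278,-33.5],
    [0.035,-0.184,-0.309,-37.2],
    [0.04,-0.202,-0.34,-40.9],
    [0.045,-0.22,-0.37,-44.6],
    [0.05,-0.239,-0.401,-48.4],
    [0.05,-0.2572,-0.432,-52.1],
    [0.05,-0.2572,-0.432,-52.1],
    [0.05,-0.2572,-0.432,-52.1],
  ],
  claw=100,
)

```text
t: 1.75
tcp_pos: [0.5164, -0.2338, 0.1595]
tool_rot: [0.586, 0.397, -0.586, 0.395]
force: [0.1, -0.6, -1.1]
finger_gap: 0.998
```

```bash
python3 -c "
from h import *
s=snap('wrist','w1')
plan([.5165,-.2345,.16],-22)"
```

```text
t 1.8 tcp [ 0.5159 -0.2346  0.1596] jaw yaw -21.97 q [-0.62  0.51  1.63  0.    1.   -0.24] toolx [-0.001  0.002 -1.   ]
shift [-0.0004  0.0005 -0.0003] spin 0.03 gap 0.999 F [-0.2  -0.65  0.63]
```

View pics/w1.png

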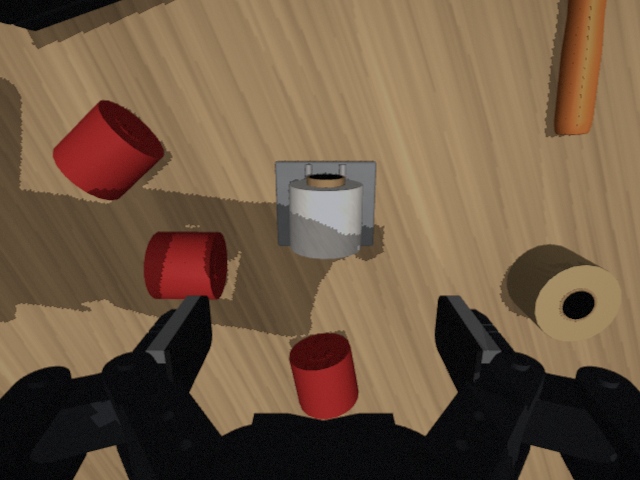

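```bash
python3 - <<'E'
from h import *
s=load('w1'); im=s['image'].copy()
a=np.radians(-22); ex=np.array([np.cos(a),np.sin(a),0]); ey=np.array([-np.sin(a),np.cos(a),0])
c=np.array([.5165,-.2345,.037]); r0=np.array([.517,-.2344,0])
k=5; cr=cv2.resize(im[150:270,260:390],None,fx=k,fy=k,interpolation=cv2.INTER_CUBIC)
def dr(P,col):
    q=[((proj(s,p)[0]-260+.5)*k,(proj(s,p)[1]-150+.5)*k) for p in P]; cv2.polylines(cr,[np.int32(q)],False,col,1)
for sg in (-1,1):
    dr([c+sg*.025*ey+.028*(np.cos(t)*ex+[0,0,np.sin(t)]) for t in np.linspace(0,6.3,60)],(0,0,255))
dr([r0+x*.042*ex+y*.037*ey+[0,0,.006] for x,y in ((-1,-1),(1,-1),(1,1),(-1,1),(-1,-1))],(0,255,0))
cv2.imwrite('pics/w1c.png',cr)
E
```

```text
(no output)
```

View pics/w1c.png

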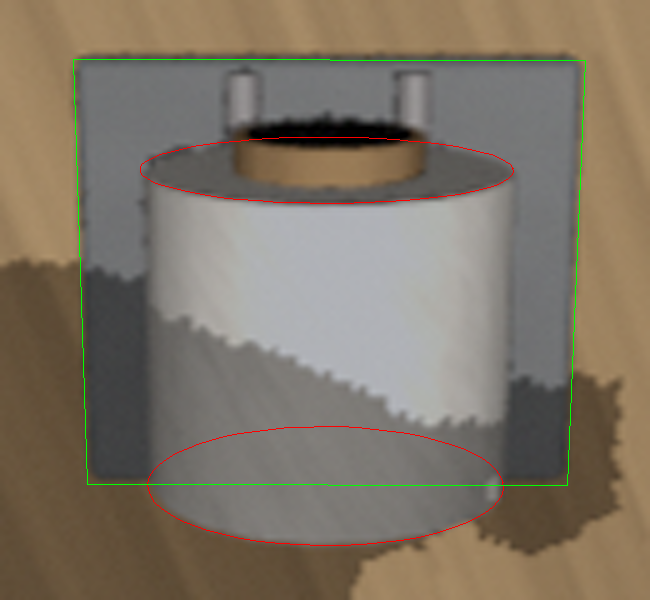

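Request:
play_rows(
  series=[
    [0.02,0.0005,0,0],
    [0.045,0.0005,0,0],
    [0.07,0.0005,0,0],
    [0.095,0.0005,0,0],
    [0.115,0.0005,0,0],
    [0.13,0.0005,0,0],
    [0.14,0.0005,0,0],
    [0.145,0.0005,0,0],
    [0.145,0.0005,0,0],
    [0.145,0.0005,0,0],
  ],
)

```text
t: 2.8
tcp_pos: [0.5165, -0.2351, 0.0152]
tool_rot: [0.586, 0.396, -0.586, 0.395]
force: [0.5, -0.2, -0.2]
finger_gap: 1.003
```

Request:
play_rows(
  series=[
    [0,0,0,0],
    [0,0,0,0],
    [0,0,0,0],
    [0,0,0,0],
    [0,0,0,0],
    [0,0,0,0],
    [0,0,0,0],
    [0,0,0,0],
    [0,0,0,0],
    [0,0,0,0],
  ],
  claw=30,
  force=25,
)

```text
t: 3.8
tcp_pos: [0.5175, -0.2356, 0.0164]
tool_rot: [0.587, 0.395, -0.586, 0.396]
force: [1.2, 0.5, 5.6]
finger_gap: 0.623
```

```bash
python3 -c "
from h import *
s=snap('wrist','w2')
plan([.5165,-.2345,.015],-22)"
```

```text
t 3.85 tcp [ 0.5175 -0.2356  0.0163] jaw yaw -21.99 q [-0.62  0.74  1.71  0.    0.69 -0.24] toolx [ 0.002 -0.001 -1.   ]
shift [ 0.0013 -0.0013 -0.0006] spin 0.01 gap 0.624 F [1.04 1.45 5.93]
```

View pics/w2.png

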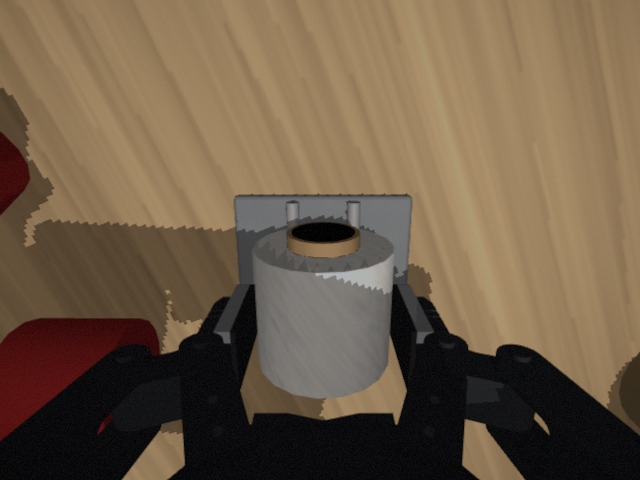

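Request:
play_rows(
  series=[
    [-0.005,0,0,0],
    [-0.015,0,0,0],
    [-0.03,0,0,0],
    [-0.05,0,0,0],
    [-0.075,0,0,0],
    [-0.1,0,0,0],
    [-0.12,0,0,0],
    [-0.13,0,0,0],
    [-0.13,0,0,0],
    [-0.13,0,0,0],
  ],
)

```text
t: 4.85
tcp_pos: [0.5166, -0.2351, 0.1459]
tool_rot: [0.587, 0.395, -0.586, 0.396]
force: [-0.2, 0.3, -1.8]
finger_gap: 0.619
```

```bash
python3 -c "
from h import *
s=snap('wrist','w3')
plan([.508,.0512,.147],-4.6)"
```

```text
t 4.9 tcp [ 0.5164 -0.2349  0.1453] jaw yaw -21.99 q [-0.62  0.53  1.64  0.    0.96 -0.24] toolx [ 0.     0.001 -1.   ]
shift [-0.0014 -0.1149 -0.2622] spin -17.39 gap 0.624 F [-0.54  0.74 -2.11]
```

View pics/w3.png

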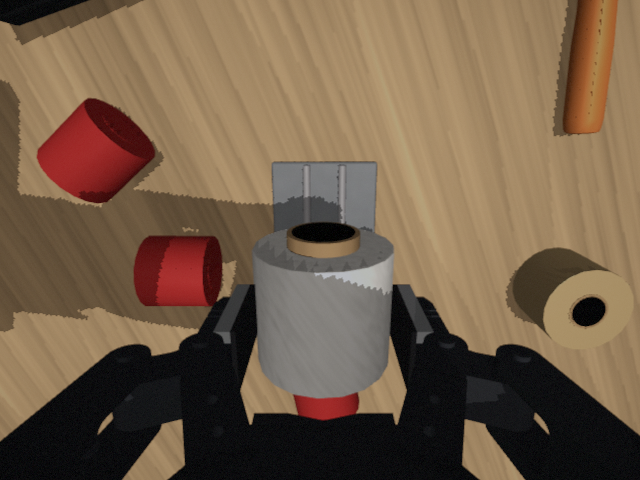

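```bash
python3 -c "
from h import *
plan([.508,-.03,.215],-4.6)
s=load('w3'); im=s['image'].copy()
st=manip.sense(); a=np.radians(-22); ex=np.array([np.cos(a),np.sin(a),0]); ey=np.array([-np.sin(a),np.cos(a),0])
for d,col in ((0,(0,0,255)),(.002,(0,255,0))):
  c=st['tcp_pos']+[0,0,.0206]+ey*d
  for sg in (-1,1):
    P=[proj(s,c+sg*.025*ey+.028*(np.cos(t)*ex+[0,0,np.sin(t)])) for t in np.linspace(0,6.3,60)]
    cv2.polylines(im,[np.int32(np.array(P)*16)],False,col,1,shift=4)
cv2.imwrite('pics/w3c.png',cv2.resize(im[200:410,230:420],None,fx=2.8,fy=2.8))
"
```

```text
t 4.9 tcp [ 0.5164 -0.2349  0.1453] jaw yaw -21.99 q [-0.62  0.53  1.64  0.    0.96 -0.24] toolx [ 0.     0.001 -1.   ]
shift [-0.0695 -0.0845 -0.1869] spin -17.39 gap 0.624 F [-0.54  0.74 -2.11]
```

View pics/w3c.png

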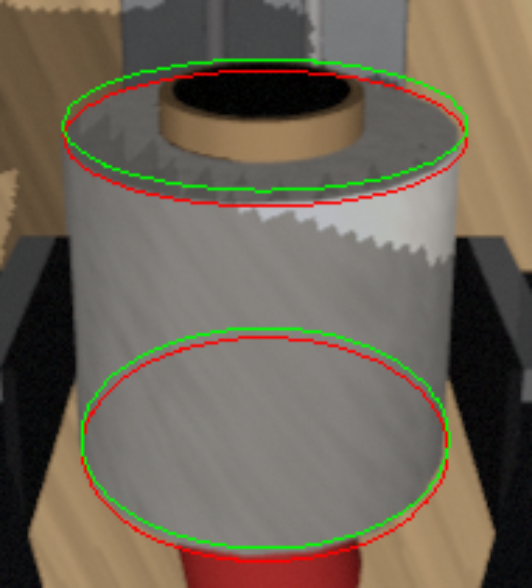

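Request:
play_rows(
  series=[
    [-0.005,-0.006,-0.013,-1.2],
    [-0.012,-0.014,-0.031,-2.9],
    [-0.019,-0.023,-0.052,-4.8],
    [-0.027,-0.033,-0.073,-6.8],
    [-0.035,-0.043,-0.095,-8.8],
    [-0.043,-0.053,-0.117,-10.9],
    [-0.051,-0.063,-0.139,-12.9],
    [-0.059,-0.072,-0.16,-14.9],
    [-0.065,-0.08,-0.177,-16.5],
    [-0.0695,-0.0845,-0.187,-17.4],
    [-0.0695,-0.0845,-0.187,-17.4],
    [-0.0695,-0.0845,-0.187,-17.4],
  ],
)

```text
t: 6.1
tcp_pos: [0.5078, -0.0297, 0.215]
tool_rot: [0.52, 0.48, -0.519, 0.48]
force: [-0.1, -0.9, -1.2]
finger_gap: 0.626
```

```bash
python3 -c "
from h import *
s=snap('wrist','w4')
plan([.508,.0512,.147],-4.6)"
```

```text
t 6.15 tcp [ 0.5079 -0.0301  0.2148] jaw yaw -4.59 q [-0.28  0.37  1.71  0.    1.06 -0.2 ] toolx [-0.  0. -1.]
shift [ 0.0678 -0.0064 -0.0811] spin 0.01 gap 0.621 F [-1.09  0.5  -1.01]
```

View pics/w4.png

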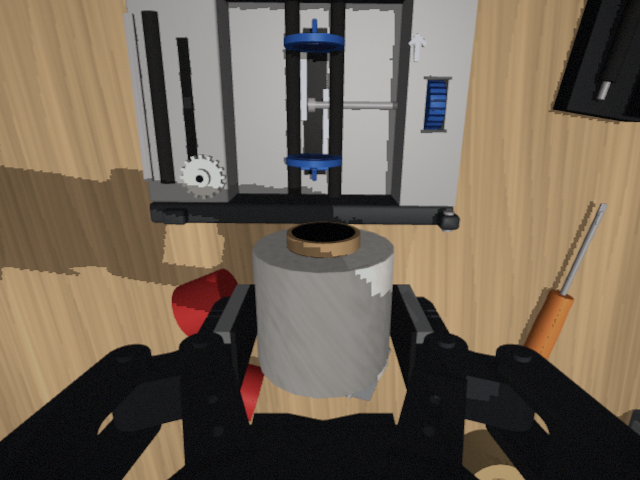

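```bash
cat > ov.py <<'E'
from h import *
def over(f,px,py,yaw,gap=.08,crop=(130,480,0,240)):
    s=load(f); im=s['image'].copy(); a=np.radians(yaw); R=Ro.from_euler('z',a).as_matrix(); T=np.array([px,py,0])
    u0,u1,v0,v1=crop; k=2.2
    im=cv2.resize(im[v0:v1,u0:u1],None,fx=k,fy=k,interpolation=cv2.INTER_CUBIC)
    def L(P,col=(0,0,255)):
        q=[(np.array(proj(s,T+R@np.array(p)))-[u0,v0]+.5)*k for p in P]; cv2.polylines(im,[np.int32(np.array(q)*16)],False,col,1,shift=4)
    def B(x0,x1,y0,y1,z,c=(0,0,255)): L([(x0,y0,z),(x1,y0,z),(x1,y1,z),(x0,y1,z),(x0,y0,z)],c)
    B(.094,.110,-.018,.018,.075); 
    for x in (-.008,.028): L([(x,-.078,.046),(x,.078,.046)],(0,255,0))
    B(-.06,.08,-.078,.078,.075,(255,0,255))
    B(-.125,.125,-.095,.095,.075,(0,255,255))
    for g in (gap/2,-gap/2): L([(-.0,g,.087),(.02,g,.087)],(0,0,255))
    return im
E
python3 -c "
from ov import *
cv2.imwrite('pics/w4c.png',over('w4',.498,.052,-4.6))"
```

```text
(no output)
```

View pics/w4c.png

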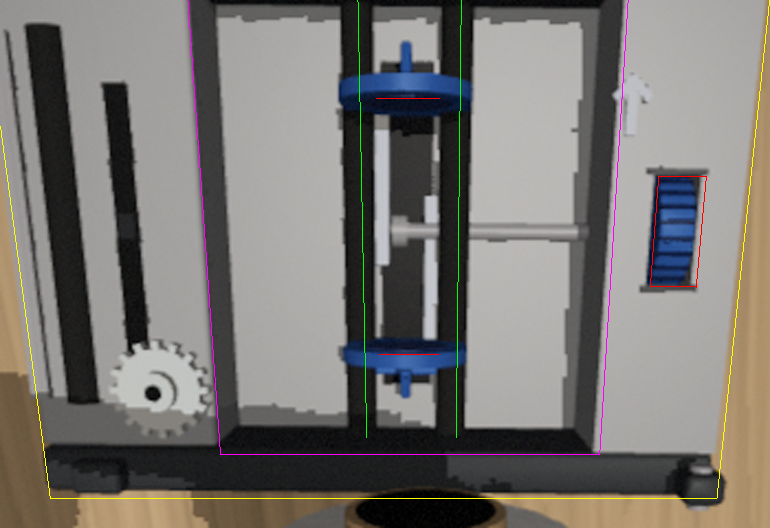

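```bash
python3 -c "
from h import *
plan([.5072,.0469,.12],-4.6)"
```

```text
t 6.15 tcp [ 0.5079 -0.0301  0.2148] jaw yaw -4.59 q [-0.28  0.37  1.71  0.    1.06 -0.2 ] toolx [-0.  0. -1.]
shift [ 0.0948 -0.0068 -0.0767] spin 0.01 gap 0.621 F [-1.09  0.5  -1.01]
```

Request:
play_rows(
  series=[
    [0,-0.001,-0.01,0],
    [0,-0.003,-0.03,0],
    [0.01,-0.005,-0.055,0],
    [0.03,-0.0065,-0.07,0],
    [0.05,-0.0068,-0.0767,0],
    [0.07,-0.0068,-0.0767,0],
    [0.085,-0.0068,-0.0767,0],
    [0.095,-0.0068,-0.0767,0],
    [0.095,-0.0068,-0.0767,0],
    [0.095,-0.0068,-0.0767,0],
  ],
)

```text
t: 7.15
tcp_pos: [0.5075, 0.0467, 0.1199]
tool_rot: [0.52, 0.48, -0.52, 0.479]
force: [1.3, -0.1, -0.5]
finger_gap: 0.622
```

```bash
python3 -c "
from h import *
s=snap('wrist','w5'); s=snap('scene','s5')
cv2.imwrite('pics/s5c.png',cv2.resize(s['image'][160:310,270:440],None,fx=4,fy=4,interpolation=cv2.INTER_CUBIC))
plan([.5072,.0469,.052],-4.6)"
```

```text
t 7.25 tcp [0.508  0.0467 0.1205] jaw yaw -4.61 q [-0.13  0.51  1.81  0.    0.83 -0.05] toolx [ 0.002  0.    -1.   ]
shift [ 0.0685 -0.0009 -0.0001] spin -0.01 gap 0.62 F [ 0.63 -0.22 -0.18]
```

View pics/w5.png

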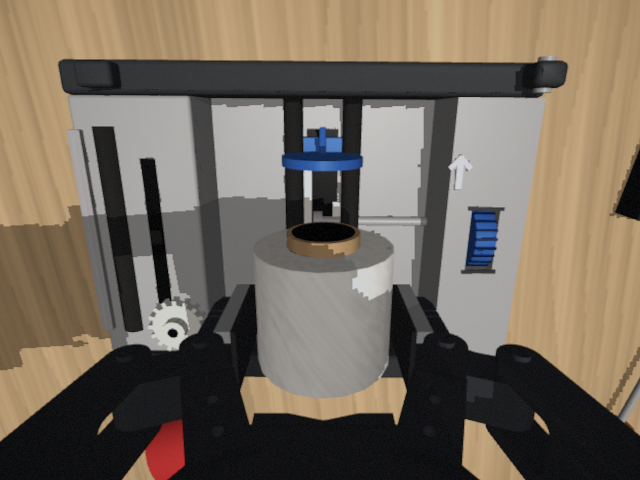

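View pics/s5c.png

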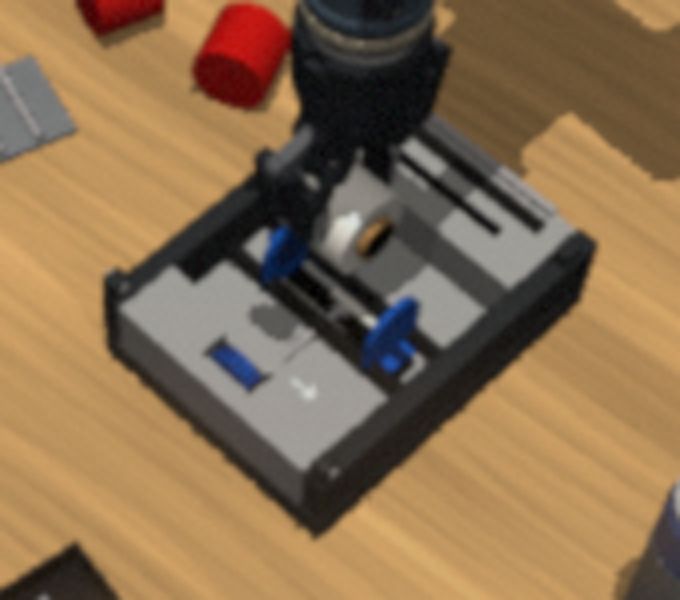

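```bash
python3 -c "
from ov import *
cv2.imwrite('pics/w5c.png',over('w5',.4975,.052,-4.6,crop=(200,550,50,300)))"
```

```text
(no output)
```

View pics/w5c.png

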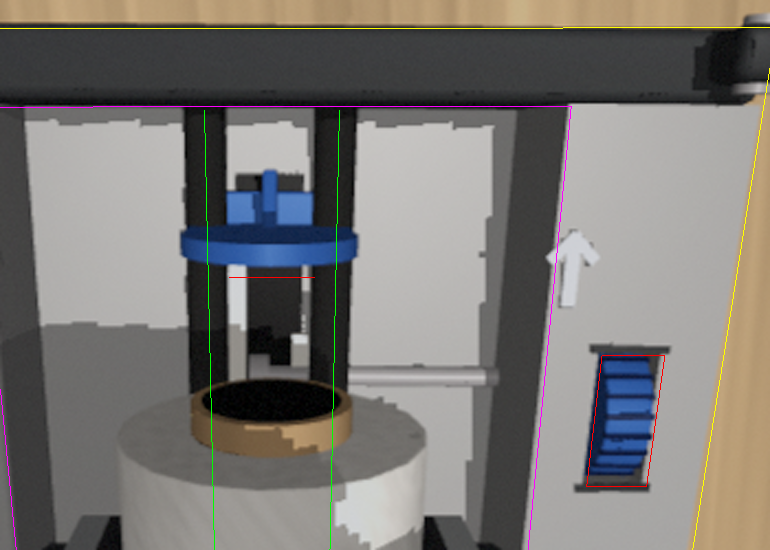

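Request:
play_rows(
  series=[
    [0.015,-0.0008,0,0],
    [0.03,-0.0008,0,0],
    [0.045,-0.0008,0,0],
    [0.057,-0.0008,0,0],
    [0.064,-0.0008,0,0],
    [0.067,-0.0008,0,0],
    [0.068,-0.0008,0,0],
    [0.068,-0.0008,0,0],
  ],
)

```text
t: 8.05
tcp_pos: [0.5076, 0.0467, 0.0529]
tool_rot: [0.52, 0.479, -0.519, 0.48]
force: [0.6, 0.5, -2.3]
finger_gap: 0.623
```

Request:
play_rows(
  series=[
    [0.0007,0,0,0],
    [0.0014,0,0,0],
    [0.002,0,0,0],
    [0.002,0,0,0],
  ],
)

```text
t: 8.45
tcp_pos: [0.5077, 0.0467, 0.0509]
tool_rot: [0.52, 0.479, -0.519, 0.48]
force: [-0.4, 0.2, -1.2]
finger_gap: 0.62
```

Request:
play_rows(
  series=[
    [0.0005,0,0,0],
    [0.001,0,0,0],
    [0.0015,0,0,0],
    [0.0015,0,0,0],
  ],
)

```text
t: 8.85
tcp_pos: [0.5076, 0.0467, 0.0493]
tool_rot: [0.52, 0.479, -0.519, 0.48]
force: [0.4, 0.1, -0.4]
finger_gap: 0.624
```

Request:
play_rows(
  series=[
    [0.0005,0,0,0],
    [0.001,0,0,0],
    [0.001,0,0,0],
  ],
)

```text
t: 9.15
tcp_pos: [0.5076, 0.0468, 0.0491]
tool_rot: [0.52, 0.479, -0.519, 0.48]
force: [-0.9, 1.0, 6.0]
finger_gap: 0.625
```

Request:
play_rows(
  series=[
    [0,0,0,0],
    [0,0,0,0],
    [0,0,0,0],
    [0,0,0,0],
    [0,0,0,0],
    [0,0,0,0],
    [0,0,0,0],
    [0,0,0,0],
  ],
  claw=95,
)

```text
t: 9.95
tcp_pos: [0.5076, 0.0468, 0.049]
tool_rot: [0.52, 0.479, -0.519, 0.48]
force: [-0.0, 0.6, 0.2]
finger_gap: 0.95
```

```bash
python3 -c "
from h import *
s=snap('wrist','w6')
plan([.5072,.0469,.15],-4.6)"
```

```text
t 10.0 tcp [0.5076 0.0468 0.049 ] jaw yaw -4.61 q [-0.13  0.64  1.85  0.    0.65 -0.05] toolx [ 0.003  0.    -1.   ]
shift [-1.01e-01 -1.00e-04 -1.00e-04] spin -0.01 gap 0.954 F [-0.14 -0.75  0.58]
```

View pics/w6.png

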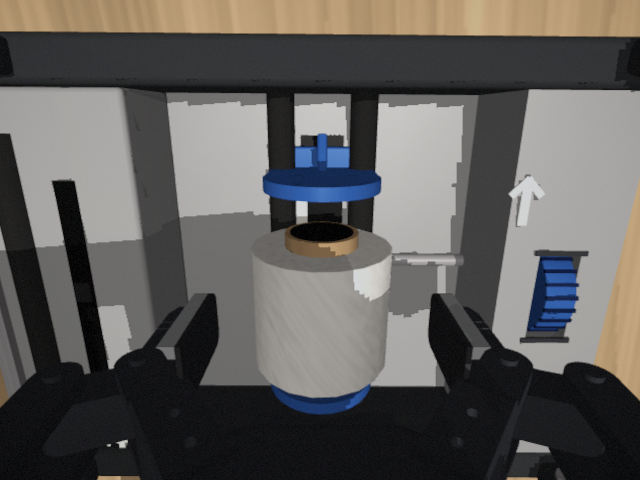

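Request:
play_rows(
  series=[
    [-0.005,0,0,0],
    [-0.015,0,0,0],
    [-0.03,0,0,0],
    [-0.05,0,0,0],
    [-0.07,0,0,0],
    [-0.085,0,0,0],
    [-0.085,0,0,0],
  ],
)

```text
t: 10.7
tcp_pos: [0.5092, 0.0466, 0.1367]
tool_rot: [0.522, 0.477, -0.518, 0.482]
force: [-0.5, 0.4, -0.3]
finger_gap: 0.95
```

```bash
python3 -c "
from h import *
s=snap('wrist','w7'); s=snap('top','t7')
cv2.imwrite('pics/t7c.png',cv2.resize(s['image'][205:355,225:350],None,fx=4,fy=4,interpolation=cv2.INTER_CUBIC))
ey=np.array([.0802,.9968]); p=np.array([.5992,.0438])-.008*ey
plan([*p,.11],-4.6)"
```

```text
t 10.8 tcp [0.5075 0.0468 0.1346] jaw yaw -4.61 q [-0.13  0.48  1.8   0.    0.86 -0.05] toolx [ 0.004  0.    -1.   ]
shift [0.0249 0.0916 0.0036] spin -0.01 gap 0.954 F [ 0.    1.05 -0.56]
```

View pics/w7.png

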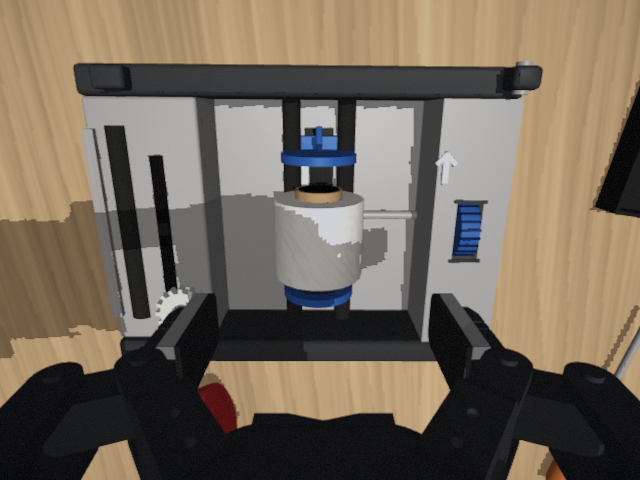

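View pics/t7c.png

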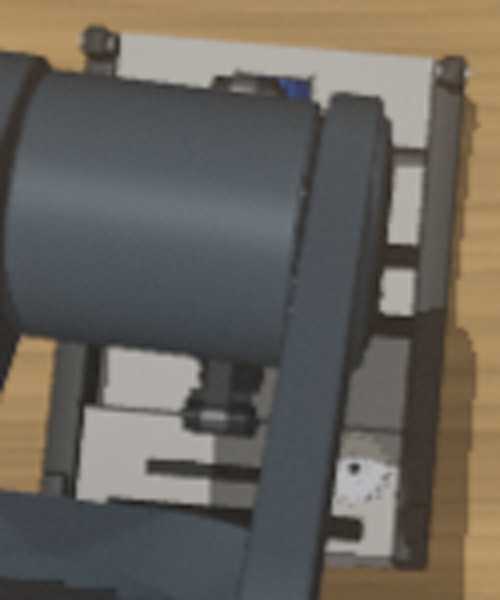

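Request:
play_rows(
  series=[
    [0,0.005,0,0],
    [0,0.017,0,0],
    [0,0.033,0.001,0],
    [0,0.05,0.002,0],
    [0,0.067,0.003,0],
    [0,0.082,0.0036,0],
    [0,0.09,0.0036,0],
    [0.005,0.0916,0.0036,0],
    [0.013,0.0916,0.0036,0],
    [0.02,0.0916,0.0036,0],
    [0.025,0.0916,0.0036,0],
    [0.025,0.0916,0.0036,0],
    [0.025,0.0916,0.0036,0],
  ],
  claw=0,
)

```text
t: 12.1
tcp_pos: [0.5983, 0.0359, 0.1098]
tool_rot: [0.521, 0.479, -0.519, 0.48]
force: [0.6, 0.3, -0.4]
finger_gap: -0.001
```

```bash
python3 -c "
from h import *
s=snap('wrist','w8')
ey=np.array([.0802,.9968]); p=np.array([.5992,.0438])-.008*ey
plan([*p,.086],-4.6)
F=[]
for i in range(3): F.append(manip.sense()['force'])
print(F)"
```

```text
t 12.15 tcp [0.5985 0.0359 0.11  ] jaw yaw -4.6 q [-0.13  0.62  1.59  0.    0.93 -0.05] toolx [ 0.004  0.    -1.   ]
shift [ 0.024  -0.0001  0.    ] spin -0.0 gap 0.001 F [-0.21  1.2  -0.06]
[array([-0.20957974,  1.20354025, -0.06008676]), array([-0.20957974,  1.20354025, -0.06008676]), array([-0.20957974,  1.20354025, -0.06008676])]
```

View pics/w8.png

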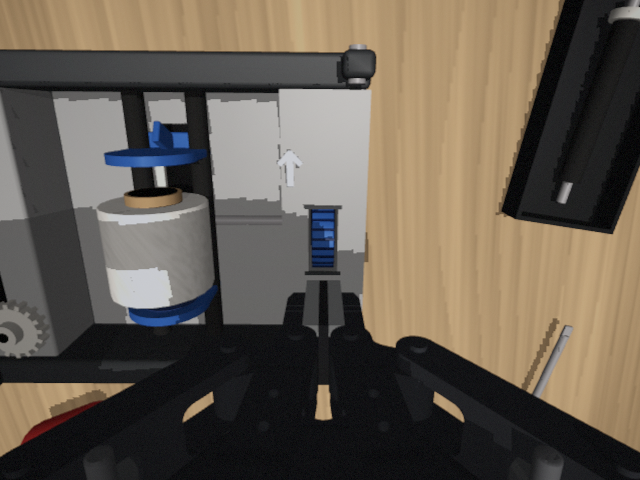

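Request:
play_rows(
  series=[
    [0.005,0,0,0],
    [0.012,0,0,0],
    [0.018,0,0,0],
    [0.022,0,0,0],
    [0.024,0,0,0],
    [0.024,0,0,0],
    [0.024,0,0,0],
  ],
)

```text
t: 12.85
tcp_pos: [0.5988, 0.0358, 0.0861]
tool_rot: [0.521, 0.479, -0.519, 0.481]
force: [-1.0, 0.3, 0.3]
finger_gap: -0.003
```

```bash
cat >> h.py <<'E'
def F(n=4):
    f=[];p=[]
    for i in range(n):
        snapshot('wrist'); st=manip.sense(); f.append(st['force']); p.append(st['tcp_pos'])
    f=np.array(f); 
    a=np.radians(-4.6); R=np.array([[np.cos(a),np.sin(a),0],[-np.sin(a),np.cos(a),0],[0,0,1]])
    q=R@(np.mean(p,0)-[.4975,.052,0])
    print('t',round(st['t'],2),'Fprinter',(R@f.mean(0)).round(2),'sd',f.std(0).round(2),'p in printer mm',(q*1000).round(2))
    return R@f.mean(0)
E
python3 -c "
from h import *
F(4)"
```

```text
t 13.05 Fprinter [ 0.23  0.21 -0.25] sd [0.27 0.74 0.66] p in printer mm [102.34  -7.96  86.28]
```

Request:
play_rows(
  series=[
    [0.001,0,0,0],
    [0.002,0,0,0],
    [0.003,0,0,0],
    [0.0035,0,0,0],
    [0.0035,0,0,0],
  ],
)

```text
t: 13.55
tcp_pos: [0.5988, 0.0359, 0.0827]
tool_rot: [0.521, 0.478, -0.519, 0.481]
force: [0.0, -0.3, 0.3]
finger_gap: -0.004
```

Request:
play_rows(
  series=[
    [0.0003,0,0,0],
    [0.0006,0,0,0],
    [0.0006,0,0,0],
  ],
)

```text
t: 13.85
tcp_pos: [0.5988, 0.0359, 0.082]
tool_rot: [0.521, 0.479, -0.519, 0.481]
force: [-0.4, -0.1, -0.2]
finger_gap: -0.0
```

Request:
play_rows(
  series=[
    [0.0003,0,0,0],
    [0.0005,0,0,0],
    [0.0005,0,0,0],
  ],
)

```text
t: 14.15
tcp_pos: [0.5987, 0.0359, 0.0815]
tool_rot: [0.521, 0.479, -0.519, 0.48]
force: [-0.0, -1.3, -0.2]
finger_gap: 0.0
```

Request:
play_rows(
  series=[
    [0.0003,0,0,0],
    [0.0005,0,0,0],
    [0.0005,0,0,0],
  ],
)

```text
t: 14.45
tcp_pos: [0.5987, 0.0359, 0.081]
tool_rot: [0.521, 0.479, -0.519, 0.48]
force: [0.5, 0.4, -0.6]
finger_gap: -0.005
```

Request:
play_rows(
  series=[
    [0.0003,0,0,0],
    [0.0005,0,0,0],
    [0.0005,0,0,0],
  ],
)

```text
t: 14.75
tcp_pos: [0.5987, 0.0359, 0.0804]
tool_rot: [0.521, 0.479, -0.519, 0.48]
force: [-0.9, 0.2, -0.2]
finger_gap: 0.004
```

Request:
play_rows(
  series=[
    [0.0003,0,0,0],
    [0.0005,0,0,0],
    [0.0005,0,0,0],
  ],
)

```text
t: 15.05
tcp_pos: [0.5987, 0.0359, 0.0799]
tool_rot: [0.521, 0.479, -0.519, 0.48]
force: [-0.3, -0.6, 1.0]
finger_gap: 0.002
```

Request:
play_rows(
  series=[
    [0.0003,0,0,0],
    [0.0005,0,0,0],
    [0.0005,0,0,0],
  ],
)

```text
t: 15.35
tcp_pos: [0.5986, 0.0359, 0.0793]
tool_rot: [0.521, 0.479, -0.519, 0.48]
force: [-0.3, 0.4, -0.9]
finger_gap: -0.0
```

```bash
python3 -c "
from h import *
F(4)
s=snap('wrist','w9')
cv2.imwrite('pics/w9c.png',cv2.resize(s['image'][150:350,220:440],None,fx=3,fy=3,interpolation=cv2.INTER_CUBIC))
s=snap('scene','s9')
cv2.imwrite('pics/s9c.png',cv2.resize(s['image'][200:290,290:380],None,fx=6,fy=6,interpolation=cv2.INTER_CUBIC))
"
```

```text
t 15.55 Fprinter [-0.35 -0.   -0.07] sd [0.39 0.43 0.42] p in printer mm [102.11  -7.98  79.37]
```

View pics/w9c.png

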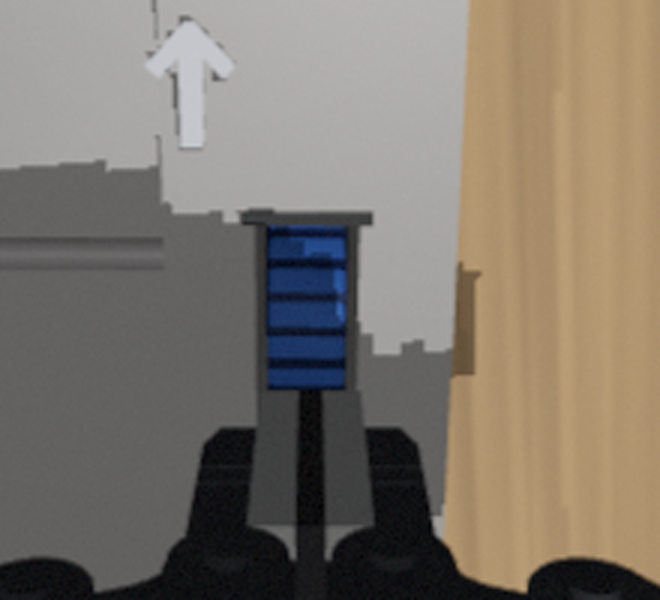

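View pics/s9c.png

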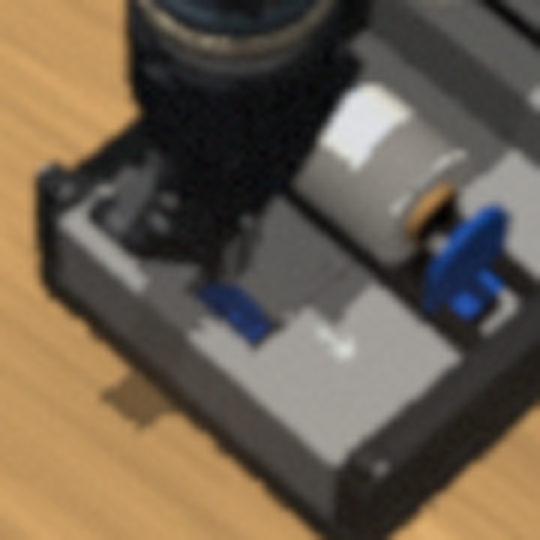

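```bash
python3 -c "
from h import *
s=load('w9')
a=np.radians(-4.6); R=np.array([[np.cos(a),np.sin(a),0],[-np.sin(a),np.cos(a),0],[0,0,1]])
for (x,y,z) in ((310,390,.0794),(310,390,.077),(310,217,.075),(258,390,.0794),(362,390,.0794),(270,300,.081),(345,300,.081)):
  print((R@(pt(s,220+x/3-.3,150+y/3-.3,z)-[.4975,.052,0])*1000).round(1))
"
```

```text
[101.7  -6.9  79.4]
[101.7  -8.   77. ]
[101.7  19.7  75. ]
[93.7 -6.9 79.4]
[109.8  -6.9  79.4]
[95.7  8.5 81. ]
[107.    8.5  81. ]
```

```bash
python3 -c "
from h import *
s=load('w9'); C=cloud(s)
a=np.radians(-4.6); R=np.array([[np.cos(a),np.sin(a),0],[-np.sin(a),np.cos(a),0],[0,0,1]])
P=(C-[.4975,.052,0])@R.T*1000
for u in (311,323,333):
  print(u)
  for v in list(range(222,300,6))+list(range(300,350,10)): print(v,P[v,u].round(1))
"
```

```text
311
222 [96.3 19.8 75.5]
228 [96.2 16.3 73.3]
234 [96.2 14.  75.3]
240 [96.2 11.5 76.3]
246 [96.3  9.3 78.3]
252 [96.3  6.7 79. ]
258 [96.2  3.7 79. ]
264 [96.2  1.3 80.3]
270 [96.2 -1.5 80.6]
276 [96.2 -5.  79.5]
282 [ 96.9   3.9 105.2]
288 [ 97.1   4.2 111.3]
294 [ 97.2   4.4 116.6]
300 [ 97.4   4.5 121.5]
310 [ 97.5   4.  127.6]
320 [ 97.7   4.6 135.1]
330 [ 97.9   5.4 142.3]
340 [ 98.    5.4 147.5]
323
222 [101.7  19.6  74.8]
228 [101.7  16.5  73.8]
234 [101.7  13.7  74.1]
240 [101.7  11.9  77.5]
246 [101.7   9.3  78.3]
252 [101.7   6.4  78.5]
258 [101.7   4.5  81.1]
264 [101.7   1.5  80.8]
270 [101.7  -1.5  80.8]
276 [101.7  -4.8  80. ]
282 [101.6   4.6 106.8]
288 [101.6   5.  112.9]
294 [101.6   4.8 117.3]
300 [101.6   4.8 122. ]
310 [101.5   4.3 128.2]
320 [101.5   4.9 135.7]
330 [101.5   3.1 138.5]
340 [101.5  -0.8 138.1]
333
222 [106.2  20.1  76.5]
228 [106.3  16.4  73.7]
234 [106.3  13.9  74.9]
240 [106.3  11.7  76.9]
246 [106.3   9.3  78.4]
252 [106.3   6.7  79.1]
258 [106.2   4.5  81.1]
264 [106.3   0.9  79.4]
270 [106.2  -1.1  81.5]
276 [106.4  -5.3  78.9]
282 [105.5   4.5 106.6]
288 [105.3   4.8 112.5]
294 [105.2   4.4 116.6]
300 [105.1   4.3 121.1]
310 [104.9   4.6 128.7]
320 [104.7   4.6 135.2]
330 [104.5   5.3 142.1]
340 [104.3   5.2 147.1]
```

```bash
python3 -c "
from h import *
a=np.radians(-4.6); R=np.array([[np.cos(a),np.sin(a),0],[-np.sin(a),np.cos(a),0],[0,0,1]])
s=load('w5'); C=cloud(s); P=(C-[.508,.0467,.1205])@R.T*1000
for u in (225,240,248,395,405,415):
  for v in (288,294,300,310,320,340,360): print(u,v,P[v,u].round(1))
s=load('w6'); C=cloud(s); P=(C-[.5076,.0468,.049])@R.T*1000
print('open')
for u in (200,207,213): 
  for v in (296,302,310,320,330,340,350): print(u,v,P[v,u].round(1))
s=load('w5')
cv2.imwrite('pics/w5f.png',cv2.resize(s['image'][260:420,200:440],None,fx=3.3,fy=3.3,interpolation=cv2.INTER_CUBIC))
s=load('w6')
cv2.imwrite('pics/w6f.png',cv2.resize(s['image'][270:430,100:300],None,fx=3.6,fy=3.6,interpolation=cv2.INTER_CUBIC))
"
```

```text
225 288 [-72.3 -47.1 -91.8]
225 294 [-72.5 -51.7 -91.3]
225 300 [-37.4   8.4  33.7]
225 310 [-33.3  12.7  49.1]
225 320 [-31.8  12.6  55.4]
225 340 [-30.6   9.4  61.5]
225 360 [-26.4  13.7  77.3]
240 288 [-31.7  12.8  32.8]
240 294 [-31.1  12.1  36.3]
240 300 [-30.1  12.   40.7]
240 310 [-28.7  11.9  47.6]
240 320 [-27.4  11.9  54.2]
240 340 [-27.1   6.6  57.2]
240 360 [-27.1   0.4  58.9]
248 288 [-28.9  12.5  32.1]
248 294 [-27.9  12.6  37.3]
248 300 [-27.2  12.2  41. ]
248 310 [-27.5   8.2  41. ]
248 320 [-27.3   5.3  42.8]
248 340 [-27.4  -1.8  44.4]
248 360 [-27.3  -8.2  47. ]
395 288 [26.1 12.4 31.9]
395 294 [25.8 11.2 34.4]
395 300 [25.9  8.7 34.4]
395 310 [26.   4.9 35. ]
395 320 [25.9  1.6 36.6]
395 340 [25.9 -5.5 38.8]
395 360 [ 45.1 -76.  -46.9]
405 288 [30.1 11.9 30.8]
405 294 [28.8 12.6 37.3]
405 300 [28.  12.2 41.1]
405 310 [26.4 12.5 48.8]
405 320 [25.9 10.6 52. ]
405 340 [26.   4.2 53.6]
405 360 [26.1 -2.4 55. ]
415 288 [ 66.  -46.9 -91.3]
415 294 [32.7 12.  36. ]
415 300 [31.2 12.8 42.2]
415 310 [29.7 12.6 49. ]
415 320 [28.3 12.4 55. ]
415 340 [27.1  9.2 61.2]
415 360 [27.5  2.5 61.8]
open
200 296 [-45.   11.8  37.7]
200 302 [-43.   12.8  44. ]
200 310 [-41.5  12.5  49.1]
200 320 [-41.2   9.8  50.9]
200 330 [-40.9   7.1  52.6]
200 340 [-40.9   4.   53.6]
200 350 [-40.9   0.9  54.7]
207 296 [-41.9  12.7  39.4]
207 302 [-40.9  12.2  43. ]
207 310 [-40.7  10.   44.7]
207 320 [-40.9   6.2  44.8]
207 330 [-40.9   3.   46. ]
207 340 [-41.1  -0.7  46.5]
207 350 [-40.7  -3.3  48.6]
213 296 [-40.9  10.9  35.9]
213 302 [-40.8   9.   36.9]
213 310 [-41.    5.9  37.1]
213 320 [-40.8   2.6  38.7]
213 330 [-40.9  -1.1  39.5]
213 340 [-40.8  -4.4  40.8]
213 350 [-40.6  -7.4  42.6]
```

View pics/w6f.png

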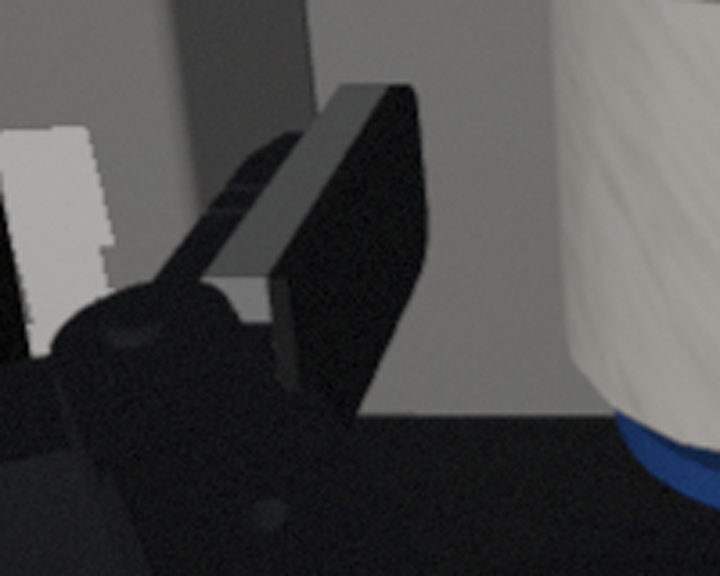

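The depth data show the visible finger ends about 22 mm above the nominal TCP, so contact should come lower. I'll go on down by touch.

Request:
play_rows(
  series=[
    [0.0015,0,0,0],
    [0.003,0,0,0],
    [0.0045,0,0,0],
    [0.006,0,0,0],
    [0.007,0,0,0],
    [0.008,0,0,0],
    [0.009,0,0,0],
    [0.01,0,0,0],
    [0.011,0,0,0],
    [0.012,0,0,0],
    [0.0125,0,0,0],
    [0.0125,0,0,0],
  ],
)

```text
t: 16.85
tcp_pos: [0.5987, 0.0359, 0.0668]
tool_rot: [0.521, 0.479, -0.519, 0.48]
force: [0.3, 0.0, -0.9]
finger_gap: 0.004
```

Request:
play_rows(
  series=[
    [0.0005,0,0,0],
    [0.001,0,0,0],
    [0.001,0,0,0],
  ],
)

```text
t: 17.15
tcp_pos: [0.5986, 0.0359, 0.0657]
tool_rot: [0.521, 0.479, -0.519, 0.48]
force: [0.3, 0.2, 0.6]
finger_gap: -0.005
```

Request:
play_rows(
  series=[
    [0.0004,0,0,0],
    [0.0007,0,0,0],
    [0.0007,0,0,0],
  ],
)

```text
t: 17.45
tcp_pos: [0.5986, 0.0359, 0.065]
tool_rot: [0.521, 0.479, -0.519, 0.48]
force: [-0.2, 0.2, -0.7]
finger_gap: 0.002
```

Request:
play_rows(
  series=[
    [0.0004,0,0,0],
    [0.0008,0,0,0],
    [0.0008,0,0,0],
  ],
)

```text
t: 17.75
tcp_pos: [0.5985, 0.0359, 0.0641]
tool_rot: [0.521, 0.479, -0.519, 0.48]
force: [-0.8, 0.1, -0.2]
finger_gap: -0.0
```

Request:
play_rows(
  series=[
    [0.0004,0,0,0],
    [0.0008,0,0,0],
    [0.0008,0,0,0],
  ],
)

```text
t: 18.05
tcp_pos: [0.5985, 0.0359, 0.0632]
tool_rot: [0.521, 0.479, -0.519, 0.48]
force: [0.6, -0.3, -0.6]
finger_gap: 0.001
```

Request:
play_rows(
  series=[
    [0.0004,0,0,0],
    [0.0008,0,0,0],
    [0.0008,0,0,0],
  ],
)

```text
t: 18.35
tcp_pos: [0.5984, 0.0359, 0.0624]
tool_rot: [0.521, 0.479, -0.519, 0.48]
force: [-0.4, -0.9, -0.6]
finger_gap: -0.001
```

```bash
python3 -c "
from h import *
s=snap('wrist','w10')
cv2.imwrite('pics/w10c.png',cv2.resize(s['image'][150:350,220:440],None,fx=3,fy=3,interpolation=cv2.INTER_CUBIC))
C=cloud(s)
a=np.radians(-4.6); R=np.array([[np.cos(a),np.sin(a),0],[-np.sin(a),np.cos(a),0],[0,0,1]])
P=(C-[.4975,.052,0])@R.T*1000
for v in range(276,296,2): print(v,P[v,314].round(1))
s=snap('scene','s10')
cv2.imwrite('pics/s10c.png',cv2.resize(s['image'][200:290,290:380],None,fx=6,fy=6,interpolation=cv2.INTER_CUBIC))
"
```

```text
276 [97.7  3.3 81.1]
278 [97.7  2.4 81. ]
280 [97.9  4.3 87.2]
282 [97.9  4.4 89.4]
284 [97.9  4.1 90.5]
286 [98.   4.5 93. ]
288 [98.   4.7 95.3]
290 [98.   4.3 96.2]
292 [98.1  4.1 97.3]
294 [98.1  4.5 99.7]
```

View pics/w10c.png

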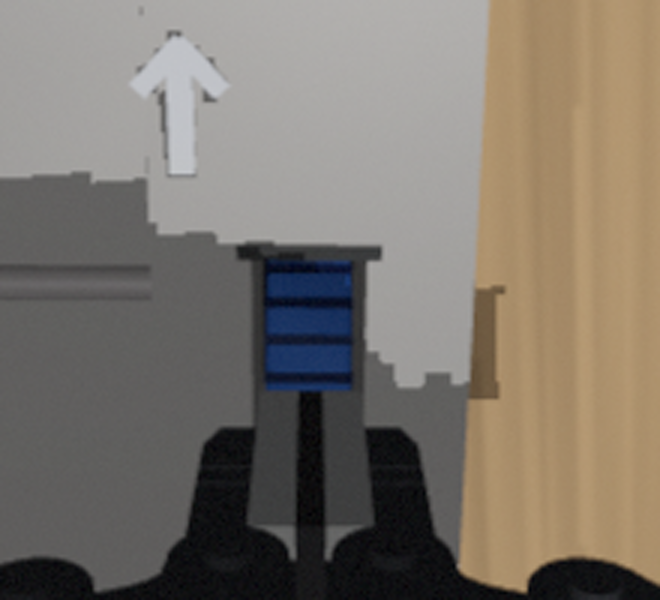

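View pics/s10c.png

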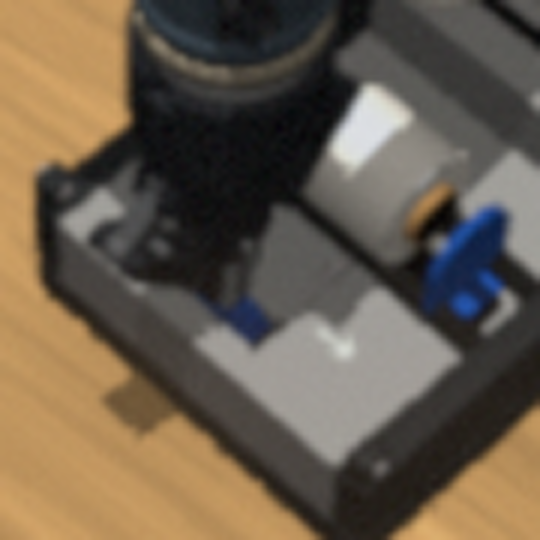

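Request:
play_rows(
  series=[
    [0.0005,0,0,0],
    [0.001,0,0,0],
    [0.0015,0,0,0],
    [0.002,0,0,0],
    [0.002,0,0,0],
  ],
)

```text
t: 18.95
tcp_pos: [0.5984, 0.0359, 0.0603]
tool_rot: [0.52, 0.479, -0.519, 0.48]
force: [-0.2, 0.1, 0.2]
finger_gap: -0.003
```

Request:
play_rows(
  series=[
    [0.0003,0,0,0],
    [0.0006,0,0,0],
    [0.0006,0,0,0],
  ],
)

```text
t: 19.25
tcp_pos: [0.5985, 0.0359, 0.0598]
tool_rot: [0.521, 0.479, -0.519, 0.48]
force: [0.1, 0.5, 1.6]
finger_gap: 0.001
```

Request:
play_rows(
  series=[
    [0.0003,0,0,0],
    [0.0006,0,0,0],
    [0.0006,0,0,0],
  ],
)

```text
t: 19.55
tcp_pos: [0.5985, 0.0359, 0.0597]
tool_rot: [0.521, 0.479, -0.519, 0.48]
force: [-1.8, 0.4, 4.9]
finger_gap: 0.002
```

Request:
play_rows(
  series=[
    [0.0003,0,0,0],
    [0.0006,0,0,0],
    [0.0006,0,0,0],
  ],
)

```text
t: 19.85
tcp_pos: [0.5985, 0.0359, 0.0596]
tool_rot: [0.521, 0.479, -0.519, 0.48]
force: [-2.0, -0.6, 6.8]
finger_gap: 0.005
```

Request:
play_rows(
  series=[
    [0.0008,0,0,0],
    [0.0011,0,0,0],
    [0.0011,0,-0.001,0],
    [0.0011,0,-0.002,0],
    [0.0011,0,-0.003,0],
    [0.0011,0,-0.004,0],
    [0.0011,0,-0.005,0],
  ],
)

```text
t: 20.55
tcp_pos: [0.5989, 0.04, 0.0596]
tool_rot: [0.52, 0.478, -0.519, 0.481]
force: [-2.4, -2.8, 9.5]
finger_gap: -0.002
```

```bash
python3 -c "
from h import *
F(2); s=snap('wrist','w11')
cv2.imwrite('pics/w11c.png',cv2.resize(s['image'][150:350,120:440],None,fx=2.4,fy=2.4,interpolation=cv2.INTER_CUBIC))"
```

```text
t 20.65 Fprinter [-2.93 -2.14  9.08] sd [0.34 0.18 0.02] p in printer mm [102.04  -3.65  59.59]
```

View pics/w11c.png

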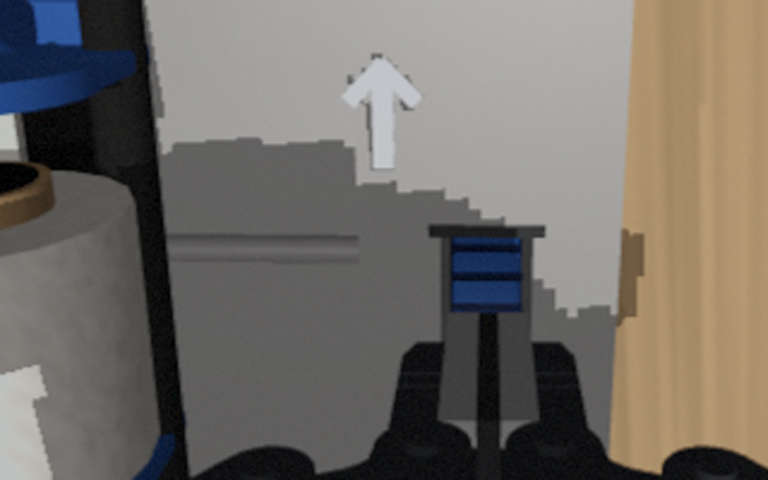

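Request:
play_rows(
  series=[
    [0.0011,0,-0.001,0],
    [0.0011,0,-0.0022,0],
    [0.0011,0,-0.0034,0],
    [0.0011,0,-0.0046,0],
    [0.0011,0,-0.0058,0],
    [0.0011,0,-0.007,0],
    [0.0011,0,-0.0082,0],
    [0.0011,0,-0.0094,0],
    [0.0011,0,-0.0106,0],
    [0.0011,0,-0.012,0],
  ],
)

```text
t: 21.7
tcp_pos: [0.5999, 0.0513, 0.0595]
tool_rot: [0.52, 0.478, -0.519, 0.481]
force: [-2.8, -2.2, 8.0]
finger_gap: 0.001
```

```bash
python3 -c "
from h import *
F(1); s=snap('wrist','w12')
cv2.imwrite('pics/w12c.png',cv2.resize(s['image'][100:350,0:440],None,fx=1.8,fy=1.8,interpolation=cv2.INTER_CUBIC))"
```

```text
t 21.75 Fprinter [-1.97 -2.18  7.69] sd [0. 0. 0.] p in printer mm [102.15   7.86  59.45]
```

View pics/w12c.png

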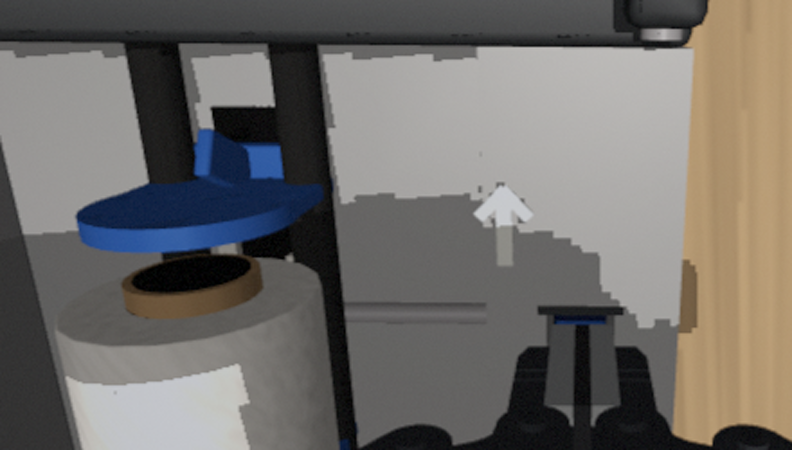

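```bash
cat >> h.py <<'E'
def guide(f):
    s=load(f); C=cloud(s); a=np.radians(-4.6); R=np.array([[np.cos(a),np.sin(a),0],[-np.sin(a),np.cos(a),0],[0,0,1]])
    P=(C-[.4975,.052,0])@R.T*1000; im=s['image'].astype(int)
    b=(im[...,0]>im[...,2]+40)&(s['depth']>0)
    m=b&(abs(P[...,0]-10)<18)&(P[...,1]>20)&(P[...,1]<52)&(P[...,2]>75)&(P[...,2]<95)
    w=(im.min(-1)>0)&(abs(im[...,0]-im[...,2])<60)
    # core/roll end
    r=(s['depth']>0)&~b&(abs(P[...,0]-10)<26)&(P[...,1]<40)&(P[...,2]>72)&(P[...,2]<100)
    print(f,'guide n',m.sum(),'y pct',np.percentile(P[m][:,1],[2,10,50,90,98]).round(1),'roll y pct',np.percentile(P[r][:,1],[50,90,98,99.7]).round(1) if r.sum()>50 else None)
E
python3 -c "
from h import *
for f in ('w6','w7','w8','w9','w10','w11','w12'):
  try: guide(f)
  except Exception as e: print(f,e)"
```

```text
w6 guide n 1920 y pct [42.5 43.1 45.7 47.4 47.6] roll y pct [ 3.8 21.2 26.5 26.9]
w7 guide n 681 y pct [42.5 43.  45.4 47.4 47.5] roll y pct [-5.1 20.9 25.8 26.8]
w8 guide n 884 y pct [42.5 43.  45.4 47.4 47.5] roll y pct [-0.7 21.  26.  26.8]
w9 guide n 1264 y pct [42.5 43.  45.5 47.4 47.5] roll y pct [ 1.5 21.1 26.4 26.9]
w10 guide n 1584 y pct [42.5 43.  45.6 47.4 47.6] roll y pct [ 2.5 21.1 26.4 26.9]
w11 guide n 1685 y pct [41.2 41.7 44.4 46.2 46.3] roll y pct [ 2.9 21.2 26.4 26.9]
w12 guide n 1751 y pct [37.7 38.4 41.4 42.8 43. ] roll y pct [ 5.4 21.3 26.6 27. ]
```

Request:
play_rows(
  series=[
    [-0.002,0,0,0],
    [-0.004,0,0.002,0],
    [-0.004,0,0.006,0],
    [-0.004,0,0.0105,0],
    [-0.004,0,0.0145,0],
    [-0.004,0,0.016,0],
    [-0.0025,0,0.016,0],
    [-0.0012,0,0.016,0],
    [-0.0007,0,0.016,0],
    [-0.0004,0,0.016,0],
    [-0.0001,0,0.016,0],
    [0.0002,0,0.016,0],
    [0.0005,0,0.016,0],
    [0.0005,0,0.016,0],
  ],
)

```text
t: 23.2
tcp_pos: [0.5986, 0.0358, 0.0597]
tool_rot: [0.52, 0.478, -0.519, 0.481]
force: [-2.3, -0.2, 5.5]
finger_gap: 0.001
```

Request:
play_rows(
  series=[
    [0.0009,-0.0001,0,0],
    [0.0012,-0.0001,-0.0005,0],
    [0.0012,-0.0001,-0.0017,0],
    [0.0012,-0.0001,-0.0029,0],
    [0.0012,-0.0001,-0.0041,0],
    [0.0012,-0.0001,-0.0053,0],
    [0.0012,-0.0001,-0.0065,0],
    [0.0012,-0.0001,-0.0077,0],
    [0.0012,-0.0001,-0.0089,0],
    [0.0012,-0.0001,-0.0101,0],
    [0.0012,-0.0001,-0.0113,0],
    [0.0012,-0.0001,-0.0125,0],
    [0.0012,-0.0001,-0.0137,0],
    [0.0012,-0.0001,-0.0149,0],
    [0.0012,-0.0001,-0.0161,0],
  ],
)

```text
t: 24.7
tcp_pos: [0.6, 0.0511, 0.0596]
tool_rot: [0.52, 0.478, -0.519, 0.482]
force: [-2.6, -3.0, 6.7]
finger_gap: 0.003
```

```bash
python3 -c "
from h import *
F(1); s=snap('wrist','w13'); guide('w13')
cv2.imwrite('pics/w13c.png',cv2.resize(s['image'][100:350,0:440],None,fx=1.8,fy=1.8,interpolation=cv2.INTER_CUBIC))"
```

```text
t 24.75 Fprinter [-2.01 -2.13  6.83] sd [0. 0. 0.] p in printer mm [102.21   7.53  59.51]
w13 guide n 1791 y pct [33.1 33.8 36.9 38.2 38.4] roll y pct [ 5.3 21.3 26.6 27.1]
```

View pics/w13c.png

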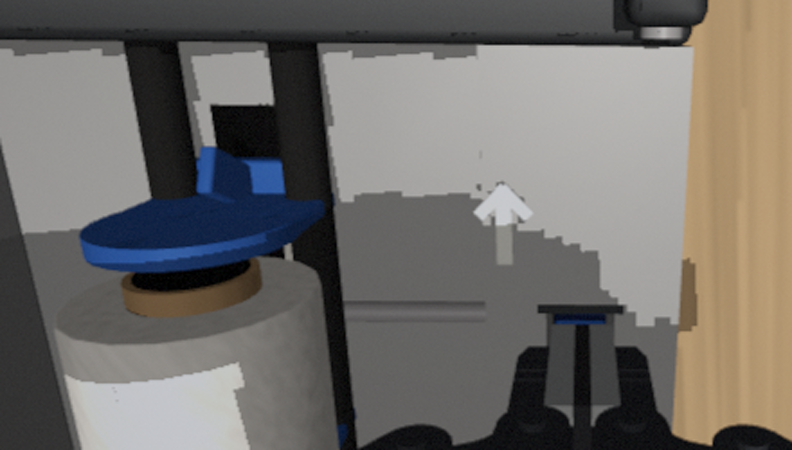

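```bash
python3 -c "
from h import *
for f in ('w7','w13'):
  s=load(f); C=cloud(s); a=np.radians(-4.6); R=np.array([[np.cos(a),np.sin(a),0],[-np.sin(a),np.cos(a),0],[0,0,1]])
  P=(C-[.4975,.052,0])@R.T*1000; im=s['image'].astype(int)
  r=(abs(P[...,0]-10)<26)&(abs(P[...,1])<40)&(P[...,2]>60)&(P[...,2]<100)
  br=r&(im[...,2]>im[...,0]+25)
  print(f,'brown y',np.percentile(P[br][:,1],[1,50,99]).round(1), 'x',np.percentile(P[br][:,0],[1,99]).round(1))
  wh=r&(abs(im[...,2]-im[...,0])<20)&(im.max(-1)>60)
  t=wh&(P[...,2]>92)
  print('top y',np.percentile(P[t][:,1],[.5,2,98,99.5]).round(1),'x',P[t][:,0].mean().round(1),'z',np.percentile(P[t][:,2],[50,95]).round(1))
"
```

```text
w7 brown y [20.9 23.8 26.7] x [-4.1 23. ]
top y [-28.5 -27.6  20.8  21.2] x 9.5 z [95.  96.6]
w13 brown y [21.  24.2 26.8] x [-2.7 24.2]
top y [-28.2 -26.5  21.   21.3] x 11.1 z [95.1 96.6]
```

Request:
play_rows(
  series=[
    [-0.002,0,0,0],
    [-0.004,0,0.002,0],
    [-0.004,0,0.006,0],
    [-0.004,0,0.0105,0],
    [-0.004,0,0.0145,0],
    [-0.004,0,0.016,0],
    [-0.0025,0,0.016,0],
    [-0.0012,0,0.016,0],
    [-0.0007,0,0.016,0],
    [-0.0004,0,0.016,0],
    [-0.0001,0,0.016,0],
    [0.0002,0,0.016,0],
    [0.0005,0,0.016,0],
    [0.0005,0,0.016,0],
  ],
)

```text
t: 26.2
tcp_pos: [0.5987, 0.0355, 0.0597]
tool_rot: [0.52, 0.478, -0.519, 0.482]
force: [-2.3, 0.8, 5.3]
finger_gap: -0.001
```

Request:
play_rows(
  series=[
    [0.0009,-0.0001,0,0],
    [0.0012,-0.0001,-0.0005,0],
    [0.0012,-0.0001,-0.0017,0],
    [0.0012,-0.0001,-0.0029,0],
    [0.0012,-0.0001,-0.0041,0],
    [0.0012,-0.0001,-0.0053,0],
    [0.0012,-0.0001,-0.0065,0],
    [0.0012,-0.0001,-0.0077,0],
    [0.0012,-0.0001,-0.0089,0],
    [0.0012,-0.0001,-0.0101,0],
  ],
)

```text
t: 27.2
tcp_pos: [0.5995, 0.0446, 0.0596]
tool_rot: [0.519, 0.478, -0.519, 0.483]
force: [-2.2, -4.0, 7.8]
finger_gap: -0.0
```

```bash
python3 -c "
from h import *
F(1); s=snap('wrist','w14'); guide('w14')"
```

```text
t 27.25 Fprinter [-1.23 -2.77  7.81] sd [0. 0. 0.] p in printer mm [102.3    1.02  59.63]
w14 guide n 1824 y pct [29.  30.8 33.9 35.3 35.5] roll y pct [ 4.1 22.3 26.4 27.8]
```

Request:
play_rows(
  series=[
    [-0.002,0,0,0],
    [-0.003,0,0.003,0],
    [-0.003,0,0.0065,0],
    [-0.003,0,0.008,0],
    [-0.0015,0,0.008,0],
    [-0.0009,0,0.008,0],
    [-0.0005,0,0.008,0],
    [-0.0002,0,0.008,0],
    [0.0001,0,0.008,0],
    [0.0004,0,0.008,0],
    [0.0006,0,0.008,0],
  ],
)

```text
t: 28.4
tcp_pos: [0.5988, 0.0369, 0.0597]
tool_rot: [0.519, 0.478, -0.519, 0.483]
force: [-1.7, -1.1, 6.3]
finger_gap: 0.002
```

Request:
play_rows(
  series=[
    [0.0009,-0.0001,0,0],
    [0.0012,-0.0001,0,0],
    [0.0014,-0.0001,-0.0004,0],
    [0.0014,-0.0001,-0.001,0],
    [0.0014,-0.0001,-0.0016,0],
    [0.0014,-0.0001,-0.0022,0],
    [0.0014,-0.0001,-0.0028,0],
  ],
)

```text
t: 29.1
tcp_pos: [0.599, 0.0388, 0.0596]
tool_rot: [0.519, 0.477, -0.519, 0.484]
force: [-2.9, -2.6, 9.4]
finger_gap: 0.002
```

```bash
python3 -c "
from h import *
F(2); s=snap('wrist','w15'); guide('w15')"
```

```text
t 29.2 Fprinter [-2.69 -2.81  8.93] sd [0.35 0.15 0.2 ] p in printer mm [102.26  -4.89  59.63]
w15 guide n 1762 y pct [29.7 30.3 33.2 34.7 34.8] roll y pct [ 4.1 22.9 26.2 28. ]
```

Request:
play_rows(
  series=[
    [0.0013,-0.0001,-0.0005,0],
    [0.0014,-0.0001,-0.001,0],
    [0.0014,-0.0001,-0.0015,0],
    [0.0014,-0.0001,-0.002,0],
  ],
)

```text
t: 29.65
tcp_pos: [0.5991, 0.0401, 0.0596]
tool_rot: [-0.518, -0.477, 0.519, -0.484]
force: [-3.1, -3.9, 9.2]
finger_gap: -0.003
```

```bash
python3 -c "
from h import *
F(2); s=snap('wrist','w16'); guide('w16')
cv2.imwrite('pics/w16c.png',cv2.resize(s['image'][100:350,0:440],None,fx=1.8,fy=1.8,interpolation=cv2.INTER_CUBIC))"
```

```text
t 29.75 Fprinter [-3.04 -2.6   9.32] sd [0.35 0.28 0.16] p in printer mm [102.29  -3.65  59.63]
w16 guide n 1762 y pct [29.4 29.9 32.9 34.3 34.5] roll y pct [ 4.3 23.2 25.8 27.6]
```

View pics/w16c.png

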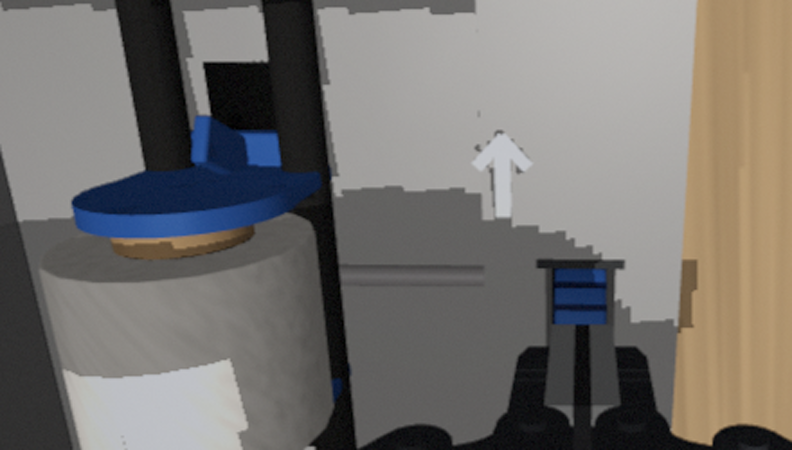

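Request:
play_rows(
  series=[
    [0.0013,-0.0004,-0.0004,0],
    [0.0014,-0.0004,-0.0008,0],
    [0.0015,-0.0004,-0.0012,0],
    [0.0015,-0.0004,-0.0016,0],
  ],
)

```text
t: 30.2
tcp_pos: [0.5992, 0.0409, 0.0596]
tool_rot: [-0.518, -0.477, 0.519, -0.485]
force: [-3.3, -1.8, 9.9]
finger_gap: 0.001
```

```bash
python3 -c "
from h import *
F(2); s=snap('wrist','w17'); guide('w17')"
```

```text
t 30.3 Fprinter [-2.49 -2.51  9.77] sd [0.31 0.26 0.46] p in printer mm [102.3   -2.83  59.61]
w17 guide n 1791 y pct [29.  29.7 32.7 34.1 34.2] roll y pct [ 4.5 23.5 25.5 27.3]
```

Request:
play_rows(
  series=[
    [0.0013,-0.0004,-0.0004,0],
    [0.0014,-0.0004,-0.0008,0],
    [0.0015,-0.0004,-0.0012,0],
    [0.0015,-0.0004,-0.0016,0],
    [0.0015,-0.0004,-0.002,0],
  ],
)

```text
t: 30.85
tcp_pos: [0.5993, 0.0414, 0.0596]
tool_rot: [-0.518, -0.476, 0.519, -0.486]
force: [-2.9, -4.9, 10.8]
finger_gap: -0.0
```

```bash
python3 -c "
from h import *
F(2); s=snap('wrist','w18'); guide('w18');plan([.5,0,.1],-4.6)"
```

```text
t 30.95 Fprinter [-2.57 -4.38  9.09] sd [0.5  0.11 0.31] p in printer mm [102.34  -2.35  59.62]
w18 guide n 1780 y pct [29.  29.7 32.7 34.  34.2] roll y pct [ 4.5 23.5 25.5 27.4]
t 31.0 tcp [0.5993 0.0414 0.0596] jaw yaw -4.25 q [-0.11  0.69  1.62 -0.01  0.82 -0.03] toolx [ 0.008 -0.012 -1.   ]
shift [-0.0408 -0.0956  0.0492] spin 0.35 gap -0.0 F [-2.77 -4.32 10.65]
```

Request:
play_rows(
  series=[
    [0.0015,-0.0006,-0.0006,0],
    [0.0017,-0.0006,-0.001,0],
    [0.0018,-0.0006,-0.0013,0],
    [0.0018,-0.0006,-0.0016,0],
    [0.0018,-0.0006,-0.0018,0],
    [0.0018,-0.0006,-0.0018,0],
  ],
)

```text
t: 31.6
tcp_pos: [0.5994, 0.0415, 0.0596]
tool_rot: [-0.517, -0.475, 0.519, -0.488]
force: [-2.6, -5.2, 11.1]
finger_gap: 0.001
```

```bash
python3 -c "
from h import *
F(4); s=snap('wrist','w19'); guide('w19')"
```

```text
t 31.8 Fprinter [-3.04 -5.42 11.23] sd [0.5  0.65 0.67] p in printer mm [102.36  -2.33  59.58]
w19 guide n 1805 y pct [29.  29.6 32.6 34.  34.2] roll y pct [ 4.6 23.5 25.4 27.3]
```

Request:
play_rows(
  series=[
    [0,0,0,0],
    [-0.001,0,0,0],
    [-0.004,0,0,0],
    [-0.01,0,0,0],
    [-0.02,0,0,0],
    [-0.035,0,0,0],
    [-0.055,0,0,0],
    [-0.075,0,0,0],
    [-0.095,0,0,0],
    [-0.11,0,0,0],
    [-0.11,0,0,0],
  ],
)

```text
t: 32.95
tcp_pos: [0.6002, 0.0431, 0.1727]
tool_rot: [0.518, 0.474, -0.517, 0.489]
force: [1.1, 0.0, 0.4]
finger_gap: -0.002
```

```bash
python3 -c "
from h import *
F(2); s=snap('wrist','w20'); guide('w20')
s=snap('scene','s20')
cv2.imwrite('pics/s20c.png',cv2.resize(s['image'][170:300,290:420],None,fx=4.5,fy=4.5,interpolation=cv2.INTER_CUBIC))
plan([.5,0,.1],-4.6)"
```

```text
t 33.05 Fprinter [ 0.15  0.53 -0.26] sd [0.59 0.27 0.03] p in printer mm [101.58  -0.68 170.55]
w20 guide n 555 y pct [28.9 29.5 32.2 33.9 34.1] roll y pct [-3.3 22.7 25.4 27.5]
t 33.15 tcp [0.5975 0.0432 0.1687] jaw yaw -4.19 q [-0.11  0.54  1.55 -0.02  1.05 -0.03] toolx [ 0.008 -0.014 -1.   ]
shift [ 0.0686 -0.0947  0.0492] spin 0.41 gap -0.003 F [-0.44  0.36  0.07]
```

View pics/w20.png

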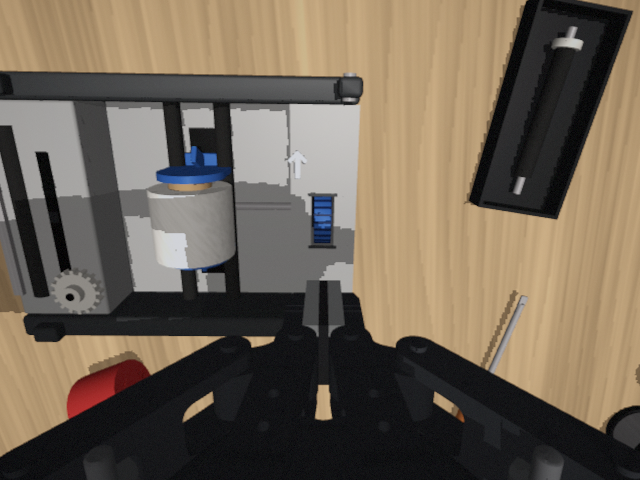

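View pics/s20c.png

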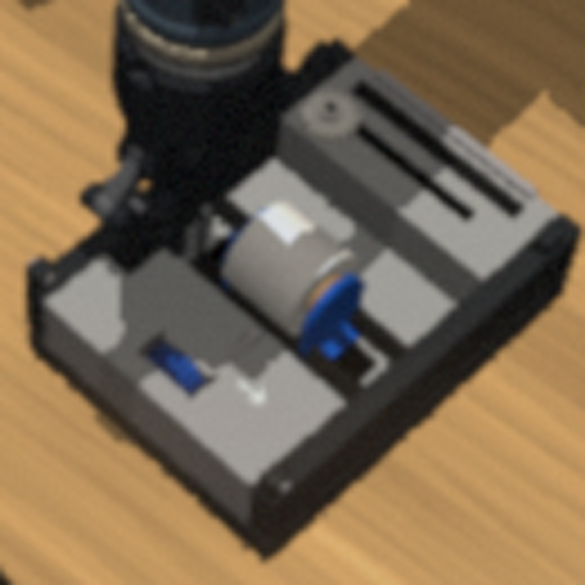

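Request:
play_rows(
  series=[
    [-0.01,-0.01,0.01,0],
    [-0.02,-0.03,0.03,0],
    [-0.03,-0.05,0.06,0],
    [-0.04,-0.07,0.09,0],
    [-0.04,-0.085,0.115,0],
    [-0.04,-0.09,0.13,0],
    [-0.04,-0.09,0.135,0],
    [-0.04,-0.09,0.135,0],
  ],
)

```text
t: 33.95
tcp_pos: [0.4972, -0.085, 0.2099]
tool_rot: [-0.517, -0.475, 0.52, -0.487]
force: [-0.4, 0.6, -0.1]
finger_gap: 0.001
```

```bash
python3 -c "
from h import *
s=snap('wrist','w21'); t=snap('top','t21')
cv2.imwrite('pics/w21c.png',s['image'][0:330])
cv2.imwrite('pics/t21c.png',cv2.resize(t['image'][235:315,235:345],None,fx=6,fy=6,interpolation=cv2.INTER_CUBIC))
"
```

```text
(no output)
```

View pics/w21c.png

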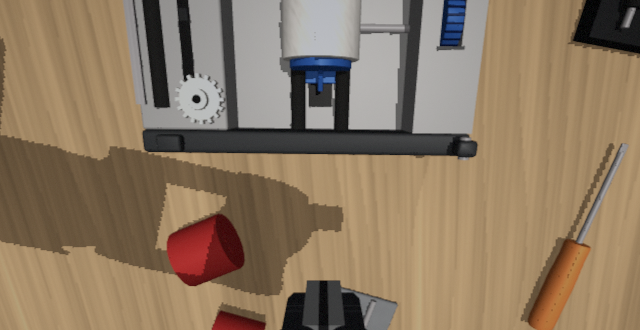

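View pics/t21c.png

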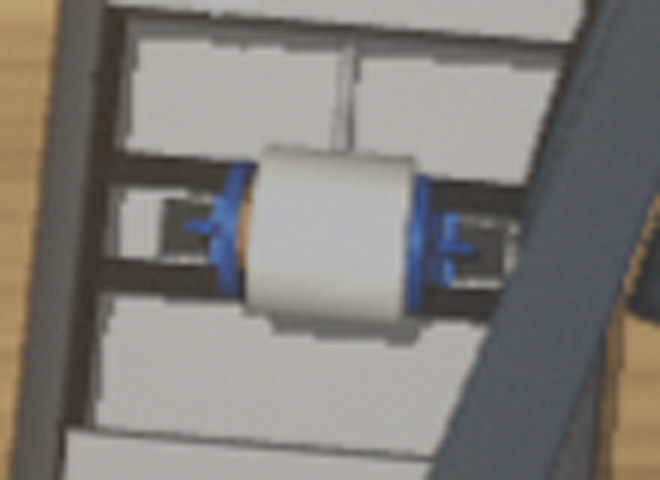

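Both views show the guides bearing on the roll ends, with the roll square and all other things in place. The arm is clear and still, so I'm handing in.

Request:
play_rows(
  series=[
    [0,0,0,0],
    [0,0,0,0],
  ],
)

```text
t: 34.25
tcp_pos: [0.4978, -0.0832, 0.2095]
tool_rot: [-0.516, -0.476, 0.519, -0.487]
force: [0.1, -0.3, 0.4]
finger_gap: -0.003
```

```bash
python3 -c "
from h import *
print(manip.sign_off())"
```

```text
the job is handed in; nothing more can be done
None
```

The white roll is on the two support rollers, both guides are closed on it by the wheel, and the arm is clear. I handed the job in at about 34 s; it gave no verdict.

- **Placing:** I set the roll down with about 6 N at touch and then let go. It sat square and within about 1 mm fore and aft.
- **Closing:** I rolled the wheel in four strokes, about 46 mm of rim travel. The press was 7 to 11 N.
- **End force:** I stopped at about 5.4 N along the rim, averaged over four readings with a spread of ±0.65 N. The wheel had stopped turning by then. That is more than the 4 N needed while only one guide pushes, so both guides should be bearing on the roll.
- **Last checks:** After I let go, the left guide had stayed in place (29.0 to 28.9 mm, within noise). The wrist and top views show both guides against the roll ends. The nearby items I could see looked unmoved; I did not check the mug, the cleaner, the air can or the spare roll again.

**What disagreed:** the real fingertips ended about 21 mm above the stated TCP, so the wheel crest was touched at TCP height 59.8 mm instead of 81 mm. The same offset means I gripped the roll above its middle, but it held. The guide forces could not be measured directly, only worked out from the rim force.

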